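# Grade mixed milling balls: drawer home, tip the tray, set it down

## Task

Sort the milling balls on the grader: first push the grader's two-bay drawer fully home until its spring detent snaps it in. Then carry the blue tray, spilling nothing, to the grader's high end and tip it so that all four balls roll down: the two small brown ones must end in the rear bay under the bars, the two large white ones in the front bay. Finally set the empty tray upright on the free worktop and let go, leaving the drawer home and the other things on the worktop where they are.

Things in the scene. Friction and masses are not known exactly. Their poses are not given: they have to be found in the camera images.
- grader: ball grader fixed on the worktop, 188 mm along x, 146 mm along y; origin: centre of its underside. Its +x end is the head (high); its surface falls 20 degrees towards -x: a plain landing plate from x = +0.096 to +0.042, then two steel bars with three 27 mm slots down to x = -0.044. Small balls drop through the slots, large ones roll on over the end. Side walls 28 mm above the surface
- grader_head (a point): where balls are tipped out: middle of the landing plate's surface, at grader (0.070, 0, 0.111). Axes as grader (level). The plate has no back wall, only a grey housing below it that ends at x = +0.096. Side walls are 134 mm apart inside, with sloping strips along them that guide balls inwards
- drawer (a joint): travel in m of the grey two-bay drawer under the bars: 0 = out 50 mm towards the grader's -x, 0.050 = fully home against its stop. It starts out (0 to 0.025). It moves towards the grader's +x with about 1 N; a spring detent resists with up to about 5 N from roughly 0.037 to 0.045, then snaps the drawer home and holds it
- push_face (a point): middle of the flat front face (44 mm wide, 18 to 62 mm above the worktop) of the orange push block on the drawer's front; 40 mm above the worktop, moves with the drawer. Its +x axis is the push direction (the grader's +x). The block stands 19 mm out from the drawer's front wall, which is 76 mm high
- small_bay (a point): centre of the floor of the drawer's rear bay, for the small balls (82 mm along x, 118 mm along y, walls 46 mm high, floor 12 mm above the worktop). Axes as the grader's
- large_bay (a point): centre of the floor of the drawer's front bay, for the large balls (41 mm along x, 118 mm along y). Axes as the grader's
- tray: loose blue tipping tray, 106 x 106 mm, about 220 g; origin: centre of its underside, z = 0 standing on the worktop. Its -x end is the open lip; the floor falls 12 degrees from the lip to the closed +x end, so balls stay there while it is level; tipped lip down by 35 to 40 degrees all roll out. Its foot reaches only from x = -0.020 to +0.053; the floor overhangs in front of that
- tray_grip (a point): centre of the upright black handle tab on the tray's bridge: tab 12 mm thick along the tray's x, 44 mm wide along its y, from 67 to 113 mm above the foot; the point is at tray (0.005, 0, 0.092). Below the tab is the bridge, top at 67 mm
- tray_lip (a point): middle of the edge of the tray's lip, at tray (-0.053, 0, 0.028); inside width there 100 mm, outside 106 mm
- large_a_center (a point): centre of a large white ball, 36 mm across, about 60 g. Starts in the tray at its closed end. Its axes turn as it rolls
- large_b_center (a point): centre of the other large white ball, 36 mm across, about 60 g. Starts in the tray at its closed end. Its axes turn as it rolls
- small_a_center (a point): centre of a small brown ball, 20 mm across, about 12 g. Starts in the tray at its closed end. Its axes turn as it rolls
- small_b_center (a point): centre of the other small brown ball, 20 mm across, about 12 g. Starts in the tray at its closed end. Its axes turn as it rolls
- keep_clear (a point): obstacle marker on the worktop at (0.43, 0.20): robot-side, right-hand things nearby are fixed: a stand with jointed clamp arms fills x 0.23..0.43, y 0..0.20 up to 0.33 m; a blue tub fills x 0.29..0.50, y -0.19..0.08 up to 0.18 m, with a rod across it at x 0.38..0.48, y below 0.08, 0.24 to 0.30 m high; a thin upright stand is at x 0.54..0.62, y -0.18..-0.07, 0.31 m high
- wash_bottle: bystander: white wash bottle with a red cap, 173 mm tall, origin under its centre
- tape_1: bystander: roll of tan tape, 100 mm across, 25 mm high, origin under its centre
- spanner: bystander: flat steel spanner, 132 mm long, origin under its centre
- bottle_rear: bystander: glass bottle with a blue cap, 58 mm across, 130 mm tall, origin under its centre
Mind the look-alikes: they are no part of the job. Leave any orange look-alike of the part that bears large_b_center alone. Leave any green look-alike of the part that bears large_a_center alone.

How it is judged:
By the outcome, as a careful person would: the job done as asked, in the order asked, and still so for the second after the job is handed in, with the robot touching nothing.
It also fails if it takes over 70 s, if anything falls off the work surface, if the arm or the gripper's body presses on something with over 40 N, if the wrist force passes 120 N, or if a joint passes its speed limit or range.

## Robot

A 7-joint arm with a two-finger parallel gripper is mounted at the origin on a cart in front of the work surface, level with it; the furniture and walls round the work are solid. World frame = base frame: x ahead of the robot, y to its left, z up, the work surface at z = 0. Lengths are in m, angles in rad, forces in N, time in s.
With the tool pointing down it reaches from about 0.425 to 0.875 m from the base axis. Payload 9.9 kg.
Tool frame: the origin (TCP) lies where the fingers leave the gripper's body, on its centre line; the fingertips stand 73 mm ahead of it and the grasp point (between the pads) lies 54 mm ahead of it; x points along the fingers, z is the direction in which the jaws open and shut, and the axes are right-handed (so a half turn about x gives the same grasp; the last joint's range is limited). The gripper opens to 85 mm and grips with 20 to 120 N. Pads are 22 mm wide; open, the fingers measure 114 mm over their backs; the gripper's body (76 mm by 85 mm) begins 54 mm behind the grasp point. The pads swing forward as they close: fully open they stand 13 mm farther back than shut.
Start: joints at [-1.388, 0.576, 0.025, 1.437, -0.015, 1.129, -0.057], TCP at [0.178, 0.651, 0.304] pointing down, gripper open.
Joint ranges: [-2.76, 2.76], [-0.34, 2.15], [-1.52, 1.57], [0.19, 2.46], [-1.09, 4.23], [0.17, 1.99], [-2.82, 2.82]. Speed limits (rad/s): [2.22, 2.22, 3.01, 3.01, 3.14, 3.14, 3.14].

## Interface

Orientations are given as a rotation vector (axis times angle).
In Python, from cell import arm gives the robot as it stands.
- The arm moves only by the tool play_rows, never from a script. Its argument "series" is a list of rows, each a list of 2 entries, a list of its own where there are three numbers: the shift along the tool's x, y, z in mm, then the turn, a rotation vector about the tool's x, y, z in rad. In form: [[[x, y, z], [ax, ay, az]], ...]. A call has exactly 10 rows; each row shifts and turns the commanded pose from where the row before left it, along the tool's axes as they then stand; what a row does not reach is not made up. A row lasts 1/10 s, in which the tool goes at most 50 mm and 8.59 degrees, less where a joint would pass 70% of its speed; a pose out of reach is approached as far as the arm can. A call with a gripper value outside its range is refused whole. "gripper" is the closure in counts, from 0 (fully open) to 255 (shut), set as the call begins (left out, the last holds). The fingers move at their own pace and stop on an object; "grip_force" is the grip in N (left out, the last holds). Time passes only in rows, so rows that do not move let the fingers close, or fill a call up. It gives the time, the measured TCP pose, the force and the opening at its end, in the units of the state.
- arm.get_state(): the state, without advancing time (a new reading comes with each control period).
- arm.get_image(name): name is "scene" or "top"; returns the picture (400x640x3 uint8, red, green, blue); there is no depth.
- arm.camera_params(name): a dict with "fx", "fy", "cx", "cy" (pixels), "k1" (the pictures are not rectified: a ray, as slopes to the right and down, at radius r is drawn at 1 + k1 r^2 times it, then the intrinsics apply), "extrinsics" (4x4, takes a point from camera to world coordinates). Camera axes: x right, y up, looking along -z (the intrinsics and any distortion apply to the point x, -y, -z); pixel columns grow to the right and rows downward; lengths in m; the calibration is good to about 2 mm. A picture is of the moment at which its call begins. camera_params takes no time and is no camera call.
- arm.hand_in(): hands the job in, once; it reports no verdict.
The state is a dict: "clock": time; "joint_positions": joint angles; "joint_vel": joint speeds; "joint_torque": joint torques, N m; "tool_pos": TCP position; "ee_rot": TCP orientation; "wrist_force": force on the tool from outside, world axes, zero at the start; "ft_torque": the same for the moment, N m; "opening": finger opening in m.
Only numpy, scipy, OpenCV 4.12 (cv2) and the standard library are available. Lean on these libraries where they do the work, as an engineer would, in place of code of your own. Each camera call takes 0.05 s, during which the arm holds its last target.

## Working session

There is one attempt and no reset: what is moved stays moved. The work goes in short steps, Python scripts to look and compute and a tool call to move; the robot and the scene stay as the last step left them, time stands still between calls to the robot, and variables do not carry over. Pictures are saved under pics/ and viewed, and the job is handed in when it is done.

Besides the shell and the picture viewer there is one more tool, called as name(argument=value, ...) on one line, values as JSON. play_rows: Moves the arm, as the interface text tells. Its arguments: {"type":"object","properties":{"series":{"type":"array","items":{"type":"array"}},"gripper":{"type":"number"},"grip_force":{"type":"number"}},"required":["series"]}

```bash
mkdir -p pics; ls
python3 - <<'E'
from cell import arm
import cv2, numpy as np
s=arm.get_state(); print(s)
for n in("scene","top"):
    cv2.imwrite(f"pics/{n}0.png",arm.get_image(n)[:,:,::-1]); print(arm.camera_params(n))
E
```

```text
pics
{'clock': 0.0, 'joint_positions': array([-1.38780749,  0.57655053,  0.0248579 ,  1.43791961, -0.01503108,
        1.12902003, -0.05648754]), 'joint_vel': array([ 7.09257390e-04,  9.22358976e-05,  6.85753410e-04,  1.52574621e-03,
        1.89636819e-05,  1.38064131e-03, -7.31312580e-04]), 'joint_torque': array([-4.18454347e-04, -7.65786266e+01,  2.25045115e+00, -2.85970670e+01,
        1.53188850e-02,  1.28102512e-02,  9.81099788e-06]), 'tool_pos': array([0.17785171, 0.6507916 , 0.30302639]), 'ee_rot': array([-1.01157495,  1.3250167 ,  1.0097528 ]), 'wrist_force': array([ 0.90469012,  0.34767468, -0.21582873]), 'ft_torque': array([ 0.00783226, -0.02670056,  0.02120925]), 'opening': 0.08565691531332813}
{'fx': 475.00447415435235, 'fy': 475.00447415435235, 'cx': 315.4684391859144, 'cy': 196.2789496139248, 'k1': -0.013831042682457013, 'extrinsics': array([[-0.55613072,  0.45912648, -0.69276367, -0.35008135],
       [-0.83081502, -0.28549463,  0.47774388,  0.87124115],
       [ 0.02156456,  0.84124651,  0.54022151,  0.75711941],
       [ 0.        ,  0.        ,  0.        ,  1.        ]])}
{'fx': 472.957774013694, 'fy': 472.957774013694, 'cx': 321.71865609353375, 'cy': 203.72616926767057, 'k1': -0.10989493826064076, 'extrinsics': array([[ 0.02961472,  0.98114975, -0.19096632,  0.24773394],
       [-0.99918394,  0.03430811,  0.02131706,  0.26944391],
       [ 0.02746692,  0.19017918,  0.98136509,  1.3585075 ],
       [ 0.        ,  0.        ,  0.        ,  1.        ]])}
```

View pics/scene0.png

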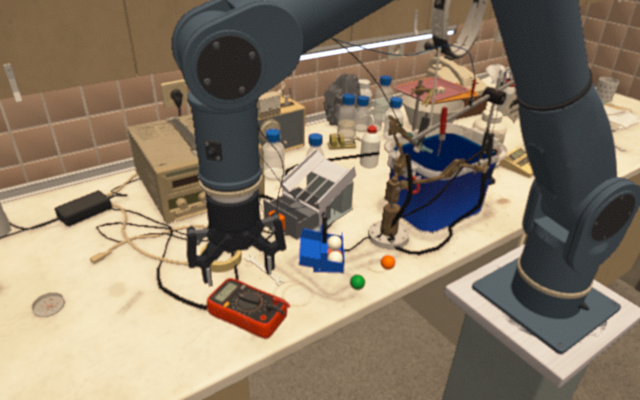

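View pics/top0.png

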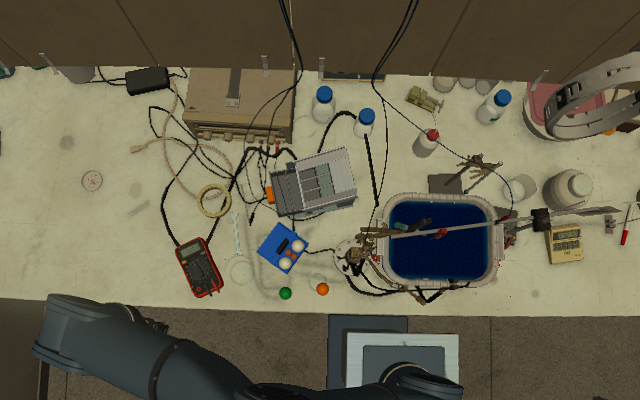

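```bash
cat > h.py <<'E'
import numpy as np, cv2
from scipy.spatial.transform import Rotation as R
from cell import arm
def K(n):
    p=arm.camera_params(n); return p
def proj(n,X):
    p=K(n);E=np.array(p['extrinsics']);X=np.atleast_2d(X)
    c=(X-E[:3,3])@E[:3,:3]; a=c[:,0]/-c[:,2]; b=-c[:,1]/-c[:,2]
    f=1+p['k1']*(a*a+b*b)
    return np.c_[p['fx']*a*f+p['cx'],p['fy']*b*f+p['cy']]
def back(n,u,v,z):
    p=K(n);E=np.array(p['extrinsics'])
    x=(u-p['cx'])/p['fx'];y=(v-p['cy'])/p['fy'];a,b=x,y
    for _ in range(20):
        f=1+p['k1']*(a*a+b*b);a,b=x/f,y/f
    d=E[:3,:3]@np.array([a,-b,-1]);t=(z-E[2,3])/d[2]
    return E[:3,3]+t*d
def crop(src,dst,x0,y0,x1,y1,s):
    im=cv2.imread(src)[y0:y1,x0:x1]; cv2.imwrite(dst,cv2.resize(im,None,fx=s,fy=s,interpolation=cv2.INTER_CUBIC))
E
python3 - <<'E'
from h import *
crop('pics/top0.png','pics/t0a.png',230,130,390,250,5)
crop('pics/top0.png','pics/t0b.png',220,200,340,300,6)
crop('pics/scene0.png','pics/s0a.png',240,130,400,250,5)
crop('pics/scene0.png','pics/s0b.png',200,180,400,300,4)
E
```

```text
(no output)
```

View pics/t0a.png

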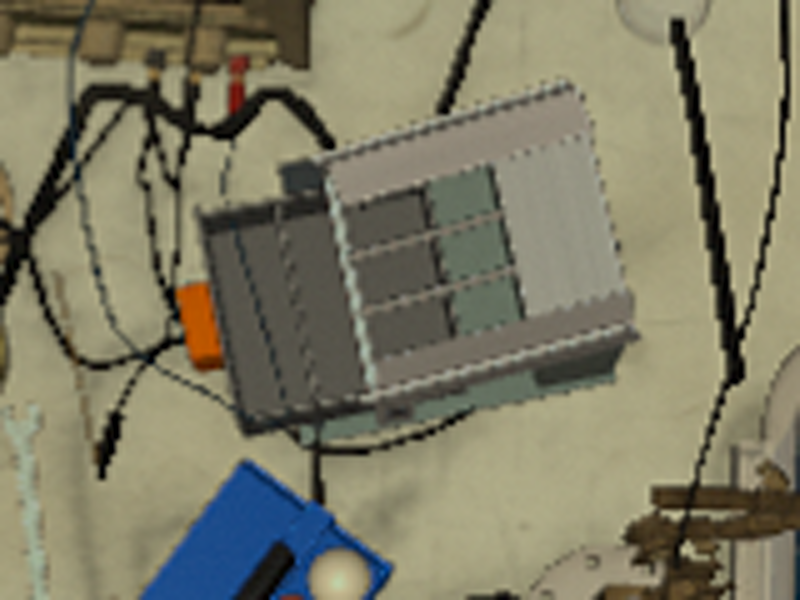

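View pics/t0b.png

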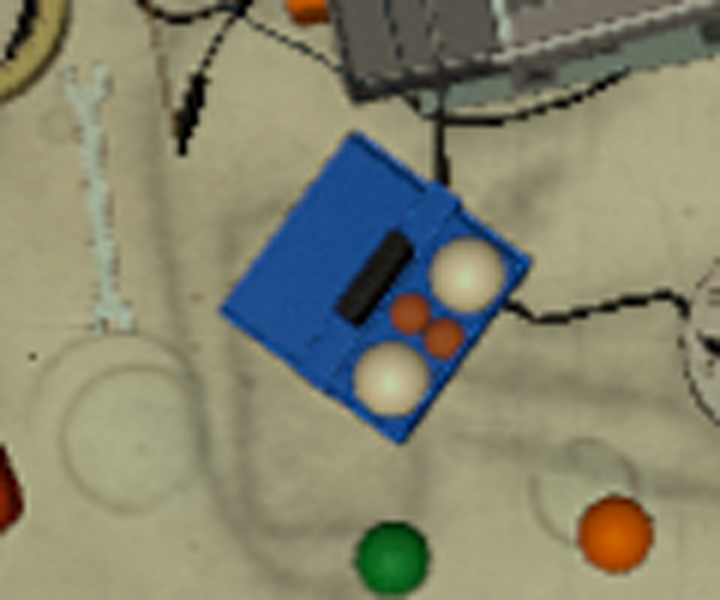

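View pics/s0a.png

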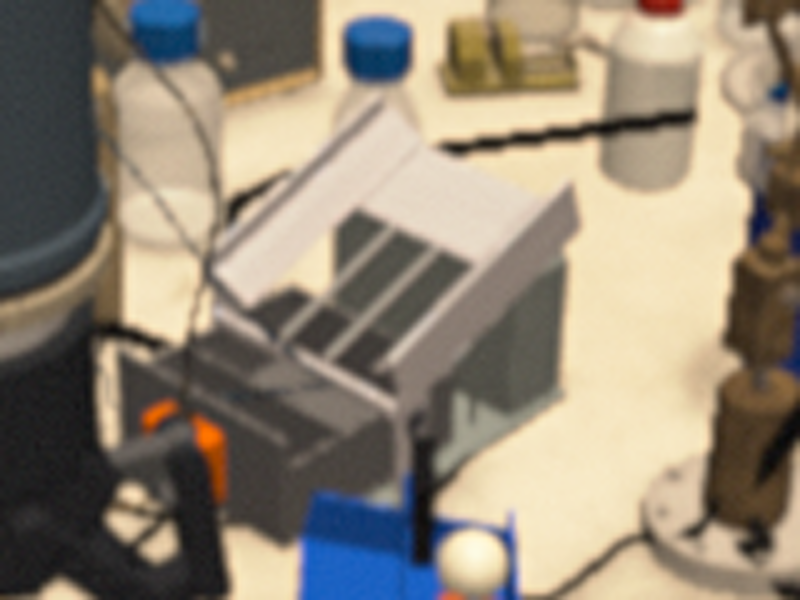

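View pics/s0b.png

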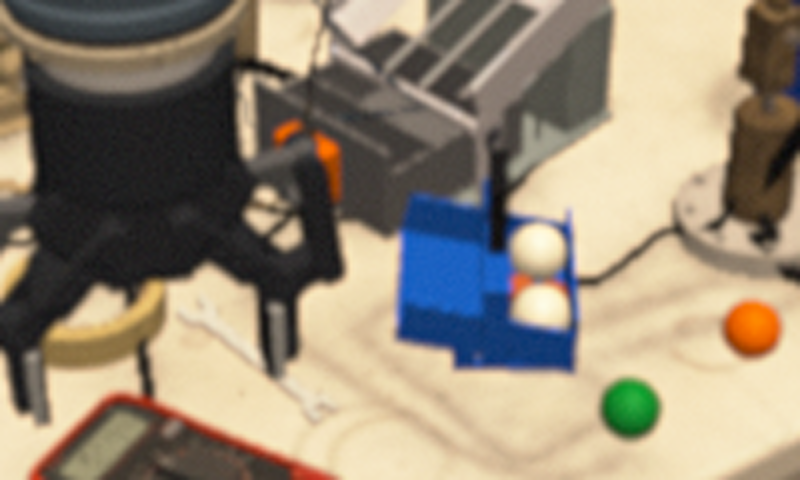

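```bash
cat > fit.py <<'E'
from h import *
from scipy.optimize import least_squares
t=np.tan(np.radians(20))
sz=lambda x:0.111+(x-0.07)*t
# (cam,u,v,x,y,z) 
P=[('top',344.4,147,.096,.073,'w'),('top',356.4,196,.096,-.073,'w'),('top',293.6,162,-.044,.073,'w'),('top',304.4,209.6,-.044,-.073,'w'),
('scene',316,150,.096,.073,'w'),('scene',354.4,166.4,.096,-.073,'w'),('scene',283,183.6,-.044,.073,'w')]
def f(q):
    x,y,a,h,dx=q;r=[]
    for c,u,v,X,Y,z in P:
        X=X+(dx if X>0 else 0)
        Z=sz(X)+h
        w=[x+np.cos(a)*X-np.sin(a)*Y,y+np.sin(a)*X+np.cos(a)*Y,Z]
        r+=list(proj(c,w)[0]-[u,v])
    return np.array(r+[(h-.028)/.002,dx/.003])
s=least_squares(f,[.5,.3,-1.4,.028,0]);print(s.x,s.fun.round(1))
x,y,a=s.x[:3]
W=lambda X,Y,Z:[x+np.cos(a)*X-np.sin(a)*Y,y+np.sin(a)*X+np.cos(a)*Y,Z]
for c,pts in(('top',dict(slotU=W(.042,.043,sz(.042)),slotD=W(.042,-.043,sz(.042)),plate=W(.096,0,sz(.096)),base=W(.096,-.073,0),end=W(-.044,0,sz(-.044)),base2=W(-.092,-.073,0))),):
    for k,v in pts.items(): print(k,((proj(c,v)[0]-[230,130])*5).round())
# drawer: push face centre from pix
pf=back('top',230+180/5,130+330/5,.062); 
d=pf[:2]-[x,y]; print('pf top edge in grader frame',np.cos(a)*d[0]+np.sin(a)*d[1],-np.sin(a)*d[0]+np.cos(a)*d[1],pf)
E
python3 fit.py
```

```text
[ 0.55166003  0.26200124 -1.32418108  0.02344292 -0.00220909] [-0.8 -1.3 -0.4  1.6  0.4 -0.9  0.5  2.2 -0.5 -1.4  1.7 -0.3 -2.  -1.9
 -2.3 -0.7]
slotU [483. 172.]
slotD [518. 321.]
plate [599. 217.]
base [610. 387.]
end [348. 290.]
base2 [295. 454.]
pf top edge in grader frame -0.14021732730631908 -0.0008755156870626155 [0.51658072 0.39776246 0.062     ]
```

```bash
cat > fit.py <<'E'
from h import *
from scipy.optimize import least_squares
t=np.tan(np.radians(20))
sz=lambda x:0.111+(x-0.07)*t
c5=lambda u,v:(230+u/5,130+v/5)
d5=lambda u,v:(240+u/5,130+v/5)
P=[('top',344.4,147,.096,.0,1,1),('top',356.4,196,.096,0,-1,1),('top',293.6,162,-.044,.0,1,1),('top',304.4,209.6,-.044,-.0,-1,1),
('scene',316,150,.096,.0,1,1),('scene',354.4,166.4,.096,0,-1,1),('scene',283,183.6,-.044,0,1,1),
('top',*c5(495,170),.042,.0435,0,0),('top',*c5(523,317),.042,-.0435,0,0),('top',*c5(610,215),.096,0,0,0),
('scene',*d5(360,212),.042,.0435,0,0),('scene',*d5(470,265),.042,-.0435,0,0),
('top',*c5(618,380),.096,-.073,0,None),('scene',*d5(565,392),.096,-.073,0,None)]
def W(q,X,Y,Z):
    x,y,a=q[:3]; return [x+np.cos(a)*X-np.sin(a)*Y,y+np.sin(a)*X+np.cos(a)*Y,Z]
def f(q):
    x,y,a,h,dx,w=q;r=[]
    for c,u,v,X,Y,S,m in P:
        if m==1: X=X+(dx if X>0 else 0)
        Z=0 if m is None else sz(X)+h*m
        r+=list(proj(c,W(q,X,Y+S*w,Z))[0]-[u,v])
    return np.array(r+[(h-.028)/.002,dx/.005,(w-.07)/.003])
s=least_squares(f,[.5,.3,-1.4,.028,0,.07],loss='soft_l1');print(s.x,f(s.x).round(1))
q=s.x;x,y,a=q[:3]
def G(p): d=p[:2]-[x,y]; return np.array([np.cos(a)*d[0]+np.sin(a)*d[1],-np.sin(a)*d[0]+np.cos(a)*d[1]])
print('deg',np.degrees(a))
for c,u,v in(('top',*c5(180,290)),('top',*c5(195,367))): print('push top edge',back(c,u,v,.062),G(back(c,u,v,.062)))
for c,u,v in(('top',*c5(200,212)),('top',*c5(242,432))): print('drawer front',G(back(c,u,v,.076)))
for c,u,v in(('scene',*d5(178,402)),('scene',*d5(228,432))): print('push scene',G(back(c,u,v,.062)))
E
python3 fit.py
cat > tray.py <<'E'
from h import *
e6=lambda u,v:(220+u/6,200+v/6)
for n,u,v,z in(('tabtop',376,278,.113),('lipL',222,308,.028),('cornerR',400,442,.045),('cornerTop',353,133,.03),('far',532,262,.045),('ba',468,275,.04),('tabA',400,238,.113),('tabB',352,318,.113),('green',393,558,.018),('orange',615,533,.018)):
    print(n,back('top',*e6(u,v),z).round(4))
E
python3 tray.py
```

```text
[ 0.55327164  0.25935334 -1.3212368   0.02190175 -0.00418053  0.06879666] [-0.3 -0.1 -0.5 -0.3  1.6  0.2  1.3  0.3  0.5 -0.5  0.4 -0.4 -0.3 -1.3
 -1.5 -0.4 -0.   0.3 -1.2 -0.3 -1.  -1.2  0.9 -0.7 -0.7  0.8  0.6  1.
 -3.  -0.8 -0.4]
deg -75.70129211158918
push top edge [0.53949888 0.39897006 0.062     ] [-0.13869313  0.02113605]
push top edge [0.4958109  0.38829938 0.062     ] [-0.13914295 -0.02383395]
drawer front [-0.11846554  0.05923075]
drawer front [-0.12054786 -0.06787445]
push scene [-0.12171635  0.01696265]
push scene [-0.12295354 -0.02066329]
tabtop [0.3722 0.3419 0.113 ]
lipL [0.3641 0.4183 0.028 ]
cornerR [0.3039 0.3316 0.045 ]
cornerTop [0.4487 0.3606 0.03  ]
far [0.3888 0.2739 0.045 ]
ba [0.3823 0.3035 0.04  ]
tabA [0.3902 0.3321 0.113 ]
tabB [0.3542 0.3516 0.113 ]
green [0.2512 0.3339 0.018 ]
orange [0.266  0.2309 0.018 ]
```

```bash
cat >> h.py <<'E'
def down(yaw_z, tilt=0.0):
    """tool x down, tool z along heading yaw_z (rad); tilt: lip-down tilt about (z-up x heading) for heading = tray +x"""
    h=np.array([np.cos(yaw_z),np.sin(yaw_z),0]);x=np.array([0,0,-1.]);y=np.cross(h,x)
    M=np.c_[x,y,h]
    ax=np.array([-np.sin(yaw_z),np.cos(yaw_z),0])  # tray y
    return R.from_rotvec(-tilt*ax).as_matrix()@M
def plan(p0,M0,p1,M1,n,dec=0):
    rv=(R.from_matrix(M0.T@M1)).as_rotvec(); M=M0.copy();p=np.array(p0,float);rows=[]
    for k in range(n):
        tgt=p0+(np.array(p1)-p0)*(k+1)/n
        sh=np.round(M.T@(tgt-p)*1000,dec); tr=np.round(rv/n,3)
        # turn: remaining, rounded
        rem=R.from_matrix(M.T@M1).as_rotvec()/(n-k); tr=np.round(rem,3)
        rows.append([(sh+0.).tolist(),(tr+0.).tolist()])
        p=p+M@sh/1000; M=M@R.from_rotvec(tr).as_matrix()
    print('[' + ','.join(str(r).replace(' ','') for r in rows)+']')
    print('end',p.round(4),'roterr deg',np.degrees(np.linalg.norm(R.from_matrix(M.T@M1).as_rotvec())).round(2))
def st():
    s=arm.get_state();M=R.from_rotvec(s['ee_rot']).as_matrix();return np.array(s['tool_pos']),M,s
GX,GY,GA=0.5533,0.2594,-1.3212
def gw(x,y,z): return np.array([GX+np.cos(GA)*x-np.sin(GA)*y,GY+np.sin(GA)*x+np.cos(GA)*y,z])
E
python3 - <<'E'
from h import *
p,M,s=st();print(M.round(3),np.degrees(np.arctan2(M[1,2],M[0,2])))
print('push face',gw(-.139,0,.04))
for d in (GA,GA+np.pi):
    print(np.degrees(np.linalg.norm(R.from_matrix(M.T@down(d)).as_rotvec())))
# orientation used for arm: tray yaw option
pre=gw(-.139-.050,0,.20)
d=GA if 0 else GA+np.pi
for d in(GA,GA+np.pi): plan(p,M,pre,down(d),10)
E
```

```text
[[-0.    -0.965  0.264]
 [-0.001  0.264  0.965]
 [-1.    -0.    -0.001]] 74.71816806363456
push face [0.51896522 0.3940927  0.04      ]
150.41736418070164
29.582762290902746
[[[10.0,-37.0,-11.0],[0.263,0.0,0.0]],[[11.0,-39.0,-2.0],[0.262,0.0,0.0]],[[10.0,-38.0,9.0],[0.263,0.0,0.0]],[[10.0,-34.0,18.0],[0.262,0.0,0.0]],[[11.0,-29.0,27.0],[0.263,0.0,0.0]],[[10.0,-20.0,33.0],[0.262,0.0,0.0]],[[10.0,-11.0,37.0],[0.263,0.0,0.0]],[[11.0,-1.0,39.0],[0.262,0.0,0.0]],[[10.0,9.0,38.0],[0.263,0.001,0.0]],[[10.0,18.0,35.0],[0.262,0.0,0.001]]]
end [0.5067 0.4422 0.2003] roterr deg 0.02
[[[10.0,-37.0,-11.0],[-0.052,0.0,0.0]],[[11.0,-37.0,-14.0],[-0.052,0.0,0.0]],[[10.0,-36.0,-15.0],[-0.052,0.0,0.0]],[[10.0,-35.0,-17.0],[-0.051,0.0,0.0]],[[11.0,-34.0,-19.0],[-0.052,0.0,0.0]],[[10.0,-33.0,-20.0],[-0.051,0.0,0.0]],[[10.0,-32.0,-23.0],[-0.052,0.0,0.0]],[[11.0,-30.0,-23.0],[-0.051,0.0,0.0]],[[10.0,-30.0,-26.0],[-0.052,-0.001,0.0]],[[10.0,-28.0,-27.0],[-0.051,0.0,-0.001]]]
end [0.5067 0.4422 0.2003] roterr deg 0.04
```

play_rows(series=[[[5,-20,-6],[-0.03,0,0]],[[11,-37,-14],[-0.052,0,0]],[[10,-36,-15],[-0.052,0,0]],[[10,-35,-17],[-0.052,0,0]],[[10,-34,-19],[-0.052,0,0]],[[10,-33,-20],[-0.052,0,0]],[[10,-32,-22],[-0.052,0,0]],[[10,-30,-23],[-0.052,0,0]],[[10,-30,-26],[-0.052,0,0]],[[5,-26,-20],[-0.052,0,0]]], gripper=255)

```text
clock: 1.1
tool_pos: [0.4861, 0.4509, 0.2116]
ee_rot: [-1.379, 1.093, 1.378]
wrist_force: [0.5, 0.4, 0.0]
opening: 0.0
```

Run:
```python
from h import *
p,M,s=st();print(p,s['joint_positions'].round(2),s['wrist_force'].round(1))
plan(p,M,gw(-.139-.045,0,.105),down(GA+np.pi),10)
for n in("scene","top"): cv2.imwrite(f"pics/{n}1.png",arm.get_image(n)[:,:,::-1])
```

```text
[0.48611916 0.45092517 0.21155935] [-0.76  0.64 -0.11  1.58  0.08  0.93  0.91] [0.5 0.4 0. ]
[[[11.0,-2.0,-2.0],[-0.002,0.0,0.0]],[[10.0,-2.0,-2.0],[-0.002,0.0,0.0]],[[11.0,-1.0,-1.0],[-0.002,0.0,0.0]],[[11.0,-2.0,-2.0],[-0.002,0.0,0.0]],[[10.0,-2.0,-2.0],[-0.002,0.0,0.0]],[[11.0,-2.0,-2.0],[-0.002,0.0,0.0]],[[11.0,-2.0,-1.0],[-0.001,0.0,0.0]],[[10.0,-2.0,-2.0],[-0.002,-0.001,0.0]],[[11.0,-1.0,-2.0],[-0.001,0.0,-0.001]],[[11.0,-2.0,-2.0],[-0.002,-0.001,0.0]]]
end [0.5078 0.4375 0.1046] roterr deg 0.03
```

View pics/scene1.png

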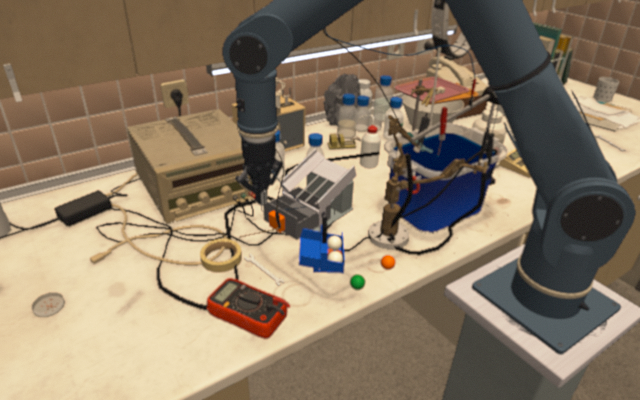

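View pics/top1.png

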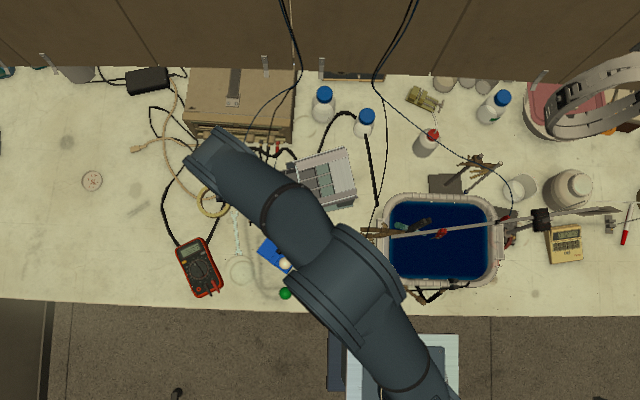

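play_rows(series=[[[10,-2,-2],[-0.002,0,0]],[[11,-2,-2],[-0.002,0,0]],[[11,-2,-2],[-0.002,0,0]],[[11,-2,-2],[-0.002,0,0]],[[11,-2,-2],[-0.002,0,0]],[[11,-2,-2],[-0.002,0,0]],[[11,-2,-2],[-0.002,0,0]],[[11,-2,-2],[-0.002,0,0]],[[10,-2,-2],[-0.002,0,0]],[[10,0,0],[0,0,0]]])

```text
clock: 2.2
tool_pos: [0.5068, 0.4397, 0.105]
ee_rot: [-1.39, 1.081, 1.39]
wrist_force: [-0.5, -1.1, 0.3]
opening: 0.0001
```

Run:
```python
from h import *
p,M,s=st();print(p,s['joint_positions'].round(2),s['wrist_force'].round(1))
d=p[:2]-[GX,GY];a=GA;print('grader frame',np.cos(a)*d[0]+np.sin(a)*d[1],-np.sin(a)*d[0]+np.cos(a)*d[1])
for n in("scene",): cv2.imwrite(f"pics/{n}2.png",arm.get_image(n)[:,:,::-1])
crop('pics/scene2.png','pics/s2a.png',200,150,360,270,5)
```

```text
[0.50684376 0.43965448 0.10501745] [-0.72  0.77 -0.1   1.64  0.11  0.73  0.94] [-0.5 -1.1  0.3]
grader frame -0.18614408126795606 -0.0004914961190940481
```

View pics/s2a.png

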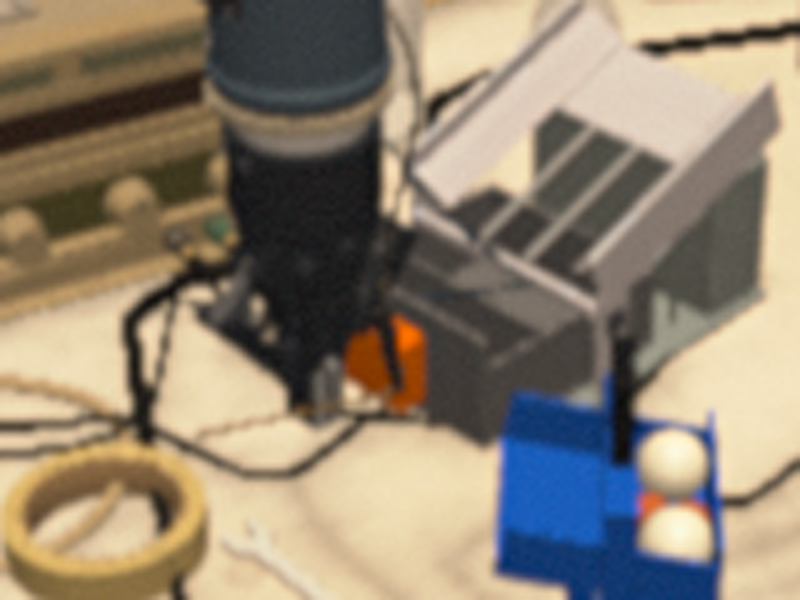

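play_rows(series=[[[0,0,0],[0.149,0,0]],[[0,0,0],[0.149,0,0]],[[0,0,0],[0.149,0,0]],[[0,0,0],[0.149,0,0]],[[0,0,0],[0.149,0,0]],[[0,0,0],[0.149,0,0]],[[0,0,0],[0.149,0,0]],[[0,0,0],[0.149,0,0]],[[0,0,0],[0.149,0,0]],[[0,0,0],[0.149,0,0]]])

```text
clock: 3.25
tool_pos: [0.5061, 0.4405, 0.106]
ee_rot: [-0.254, 1.556, 0.255]
wrist_force: [-0.0, -0.1, 0.9]
opening: 0.0002
```

Run:
```python
from h import *
p,M,s=st();print(p,s['joint_positions'].round(2),s['wrist_force'].round(1))
plan(p,M,gw(-.152,0,.100),down(GA+np.pi/2),10)
```

```text
[0.5060968  0.44050143 0.10595051] [-0.96  0.8   0.31  1.65 -0.33  0.74 -0.17] [-0.  -0.1  0.9]
[[[1.0,-4.0,0.0],[0.007,0.0,0.0]],[[0.0,-3.0,0.0],[0.008,0.0,0.0]],[[1.0,-4.0,0.0],[0.007,0.0,0.0]],[[0.0,-3.0,-1.0],[0.008,0.0,0.0]],[[1.0,-4.0,0.0],[0.007,0.0,0.0]],[[1.0,-3.0,0.0],[0.008,0.0,0.0]],[[0.0,-4.0,0.0],[0.007,0.0,0.0]],[[1.0,-3.0,0.0],[0.008,0.0,0.0]],[[0.0,-4.0,0.0],[0.007,0.0,0.0]],[[1.0,-3.0,1.0],[0.008,0.0,0.0]]]
end [0.5162 0.4069 0.0999] roterr deg 0.03
```

play_rows(series=[[[1,-4,0],[0.008,0,0]],[[1,-5,0],[0.008,0,0]],[[1,-5,0],[0.008,0,0]],[[1,-5,0],[0.008,0,0]],[[1,-5,0],[0.008,0,0]],[[1,-4,0],[0.008,0,0]],[[0,-4,0],[0.008,0,0]],[[0,-3,0],[0.008,0,0]],[[0,-3,0],[0.008,0,0]],[[0,-3,0],[0,0,0]]])

```text
clock: 4.25
tool_pos: [0.5183, 0.4011, 0.0999]
ee_rot: [-0.202, 1.561, 0.203]
wrist_force: [-0.3, 1.8, 0.3]
opening: 0.0002
```

```bash
cat >> h.py <<'E'
def rep():
    p,M,s=st();d=p[:2]-[GX,GY];a=GA
    print('tcp',p.round(4),'F',s['wrist_force'].round(1),'grader',(np.cos(a)*d[0]+np.sin(a)*d[1]).round(4),(-np.sin(a)*d[0]+np.cos(a)*d[1]).round(4),'yawz',np.degrees(np.arctan2(M[1,2],M[0,2])).round(1),'q',s['joint_positions'].round(2),'open',s['opening'],'t',s['clock'])
E
python3 -c "
from h import *
rep()
cv2.imwrite('pics/scene3.png',arm.get_image('scene')[:,:,::-1])
crop('pics/scene3.png','pics/s3a.png',200,150,360,270,5)"
```

```text
tcp [0.5183 0.4011 0.0999] F [-0.3  1.8  0.3] grader -0.1459 0.001 yawz 14.8 q [-0.92  0.79  0.32  1.7  -0.35  0.71 -0.16] open 0.00020884938400241476 t 4.25
```

View pics/s3a.png

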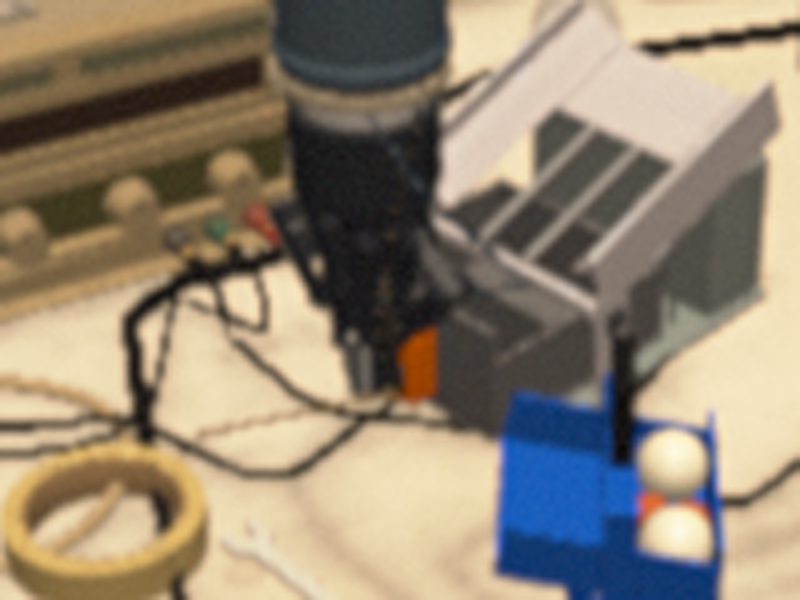

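play_rows(series=[[[0,-3,0],[0,0,0]],[[0,-3,0],[0,0,0]],[[0,-3,0],[0,0,0]],[[0,-3,0],[0,0,0]],[[0,-3,0],[0,0,0]],[[0,-2,0],[0,0,0]],[[0,-2,0],[0,0,0]],[[0,-2,0],[0,0,0]],[[0,-2,0],[0,0,0]],[[0,-2,0],[0,0,0]]])

```text
clock: 5.3
tool_pos: [0.5238, 0.3789, 0.0999]
ee_rot: [-0.202, 1.562, 0.206]
wrist_force: [-2.1, 2.8, -0.1]
opening: -0.0001
```

```bash
python3 -c "
from h import *
rep()"
```

```text
tcp [0.5238 0.3789 0.0999] F [-2.1  2.8 -0.1] grader -0.1231 0.0009 yawz 14.9 q [-0.88  0.78  0.31  1.73 -0.35  0.69 -0.12] open -5.637026527809354e-05 t 5.3
```

play_rows(series=[[[0,-2,0],[0,0,0]],[[0,-2,0],[0,0,0]],[[0,-2,0],[0,0,0]],[[0,-2,0],[0,0,0]],[[0,-2,0],[0,0,0]],[[0,0,0],[0,0,0]],[[0,0,0],[0,0,0]],[[0,0,0],[0,0,0]],[[0,0,0],[0,0,0]],[[0,0,0],[0,0,0]]])

```text
clock: 6.3
tool_pos: [0.5248, 0.375, 0.1002]
ee_rot: [-0.2, 1.561, 0.215]
wrist_force: [-6.7, 25.3, -2.1]
opening: -0.0004
```

```bash
python3 -c "
from h import *
rep()
cv2.imwrite('pics/scene4.png',arm.get_image('scene')[:,:,::-1])
crop('pics/scene4.png','pics/s4a.png',200,150,360,270,5)"
```

```text
tcp [0.5248 0.375  0.1002] F [-6.7 25.3 -2.1] grader -0.1191 0.001 yawz 15.1 q [-0.87  0.78  0.3   1.73 -0.35  0.68 -0.11] open -0.0003547495692375941 t 6.3
```

View pics/s4a.png

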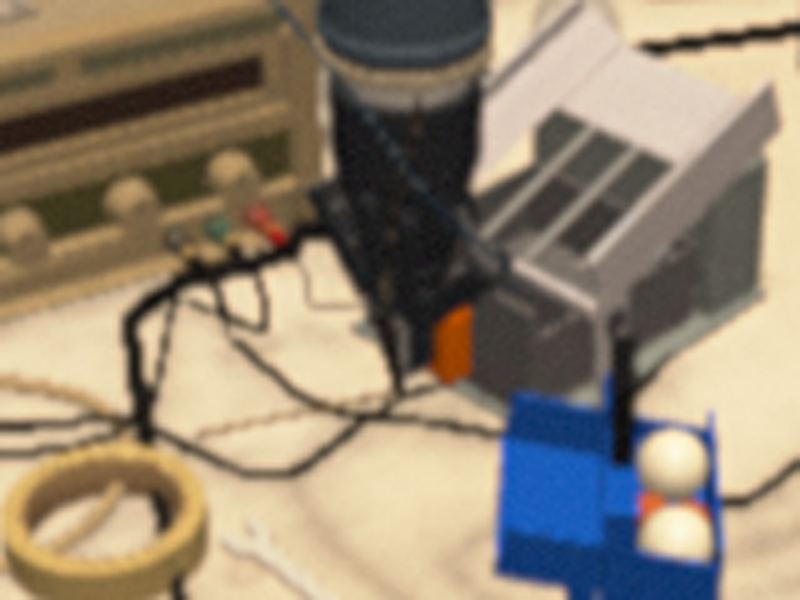

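play_rows(series=[[[0,5,0],[0,0,0]],[[0,10,0],[0,0,0]],[[0,15,0],[0,0,0]],[[0,15,0],[0,0,0]],[[-15,5,0],[0,0,0]],[[-25,0,0],[0,0,0]],[[-25,0,0],[0,0,0]],[[-25,0,0],[0,0,0]],[[-20,0,0],[0,0,0]],[[-10,0,0],[0,0,0]]], gripper=0)

```text
clock: 7.35
tool_pos: [0.5146, 0.4163, 0.2217]
ee_rot: [-0.202, 1.559, 0.204]
wrist_force: [0.1, 0.5, -1.0]
opening: 0.0855
```

```bash
python3 -c "
from h import *
rep()
for n in('scene','top'): cv2.imwrite(f'pics/{n}5.png',arm.get_image(n)[:,:,::-1])
crop('pics/scene5.png','pics/s5a.png',250,150,370,240,6)
crop('pics/top5.png','pics/t5a.png',220,130,380,250,5)
ty=np.radians(-124.4);c=np.array([.3764,.3462])
def T(x,y,z): return np.array([c[0]+np.cos(ty)*x-np.sin(ty)*y,c[1]+np.sin(ty)*x+np.cos(ty)*y,z])
for q in((.005,.022,.113),(.005,-.022,.113),(.005,0,.113),(-.053,.053,.028),(-.053,-.053,.028),(.053,.053,.045),(.053,.053,0)):
  print(q,((proj('scene',T(*q))[0]-[250,150])*6).round(),((proj('top',T(*q))[0]-[220,130])*5).round())
p,M,s=st()
plan(p,M,T(.005,0,.21),down(ty+np.pi),10)
"
```

```text
tcp [0.5146 0.4163 0.2217] F [ 0.1  0.5 -1. ] grader -0.1616 0.0013 yawz 14.8 q [-0.98  0.66  0.39  1.59 -0.29  0.95 -0.23] open 0.08549942435066384 t 7.35
(0.005, 0.022, 0.113) [453. 396.] [338. 546.]
(0.005, -0.022, 0.113) [453. 463.] [288. 613.]
(0.005, 0, 0.113) [453. 429.] [313. 579.]
(-0.053, 0.053, 0.028) [307. 517.] [296. 459.]
(-0.053, -0.053, 0.028) [297. 684.] [182. 609.]
(0.053, 0.053, 0.045) [562. 490.] [446. 566.]
(0.053, 0.053, 0) [557. 575.] [446. 574.]
[[[1.0,-4.0,-16.0],[-0.071,0.0,0.0]],[[1.0,-2.0,-15.0],[-0.071,0.0,0.0]],[[1.0,-1.0,-16.0],[-0.071,0.0,0.0]],[[1.0,-1.0,-16.0],[-0.071,0.0,0.0]],[[1.0,1.0,-16.0],[-0.071,0.0,0.0]],[[1.0,2.0,-16.0],[-0.071,0.0,0.0]],[[1.0,4.0,-15.0],[-0.072,0.0,0.0]],[[2.0,4.0,-16.0],[-0.071,0.001,0.0]],[[1.0,5.0,-15.0],[-0.072,0.0,0.0]],[[1.0,7.0,-14.0],[-0.071,0.001,0.0]]]
end [0.3735 0.3424 0.2097] roterr deg 0.02
```

View pics/s5a.png

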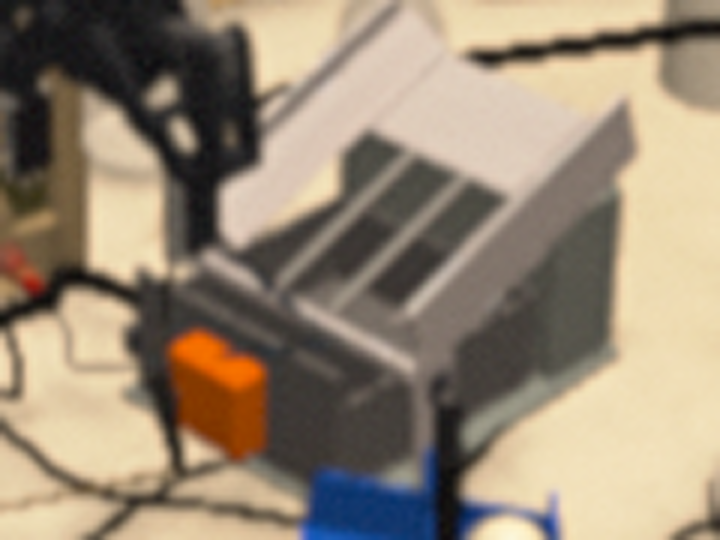

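View pics/t5a.png

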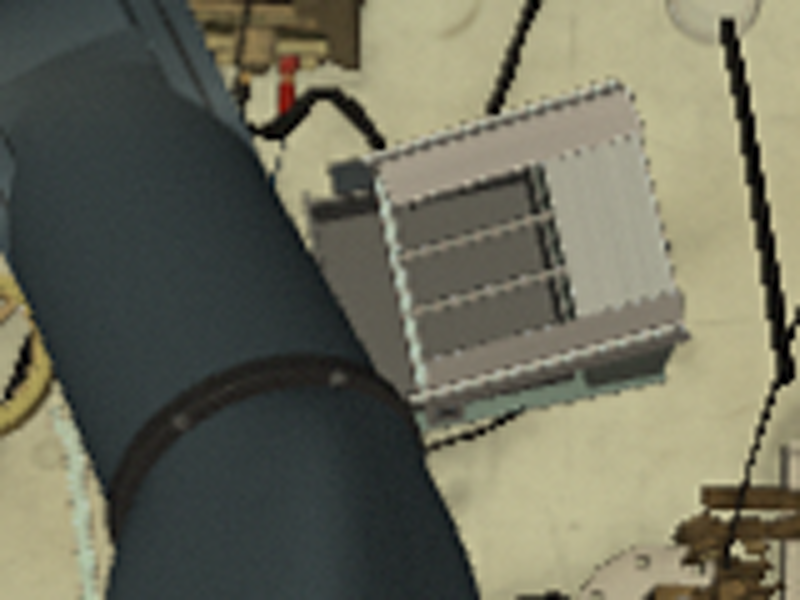

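```bash
python3 -c "
from h import *
crop('pics/scene5.png','pics/s5b.png',290,200,355,280,9)
ty=np.radians(-124.4);c=np.array([.3764,.3462])
def T(x,y,z): return np.array([c[0]+np.cos(ty)*x-np.sin(ty)*y,c[1]+np.sin(ty)*x+np.cos(ty)*y,z])
im=cv2.imread('pics/s5b.png')
for q in((.005,.022,.113),(.005,-.022,.113),(.005,-.022,.067),(-.053,.053,.028),(-.053,-.053,.028),(.053,-.053,.045),(.053,-.053,0),(-.02,-.053,0)):
  u=((proj('scene',T(*q))[0]-[290,200])*9).round().astype(int)
  print(q,u);cv2.drawMarker(im,tuple(int(i) for i in u),(0,255,255),0,12,1)
cv2.imwrite('pics/s5c.png',im)
"
```

```text
(0.005, 0.022, 0.113) [319 144]
(0.005, -0.022, 0.113) [320 244]
(0.005, -0.022, 0.067) [314 387]
(-0.053, 0.053, 0.028) [100 325]
(-0.053, -0.053, 0.028) [ 86 576]
(0.053, -0.053, 0.045) [500 535]
(0.053, -0.053, 0) [490 667]
(-0.02, -0.053, 0) [211 660]
```

View pics/s5c.png

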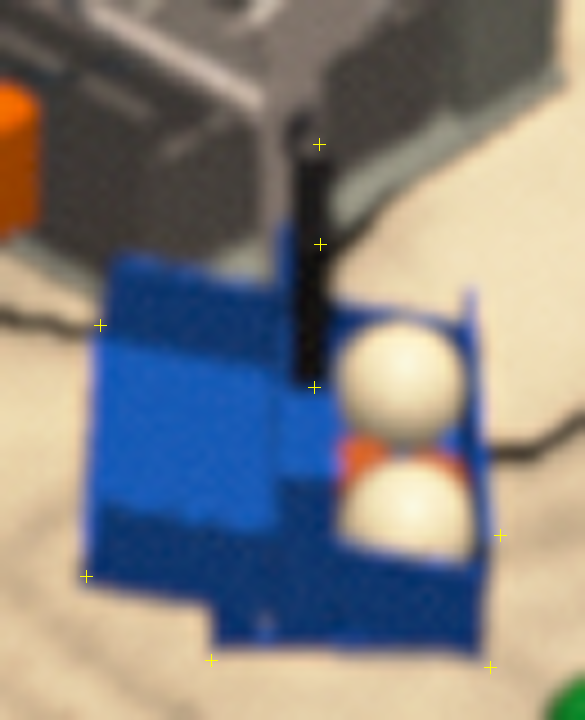

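```bash
cat > tfit.py <<'E'
from h import *
from scipy.optimize import least_squares
e6=lambda u,v:(220+u/6,200+v/6)
e9=lambda u,v:(290+u/9,200+v/9)
P=[('top',*e6(222,308),-.053,-.053,'l'),('top',*e6(353,133),-.053,.053,'l'),('top',*e6(400,442),.053,-.053,'c'),('top',*e6(532,262),.053,.053,'c'),
('top',*e6(376,278),.005,0,.113),
('scene',*e9(215,648),-.02,-.053,0),('scene',*e9(478,658),.053,-.053,0),('scene',*e9(310,387),.005,-.022,.067),('scene',*e9(112,250),-.053,.053,'l'),('scene',*e9(470,288),.053,.053,'c')]
def f(q):
    x,y,a,l,c=q;r=[]
    for n,u,v,X,Y,Z in P:
        Z={'l':l,'c':c}.get(Z,Z)
        r+=list(proj(n,[x+np.cos(a)*X-np.sin(a)*Y,y+np.sin(a)*X+np.cos(a)*Y,Z])[0]-[u,v])
    return np.array(r)
s=least_squares(f,[.376,.346,-2.17,.05,.05],loss='soft_l1');print(s.x,np.degrees(s.x[2]),f(s.x).round(1))
E
python3 tfit.py
```

```text
[ 0.37672055  0.34568808 -2.17233688  0.05264424  0.04337366] -124.46573510672455 [-1.4 -0.4 -0.  -1.8 -0.1  0.3  0.7 -0.5  0.2 -0.6 -0.3  1.2  1.4  0.9
  0.6 -0.1 -1.1  0.3  1.6  0.1]
```

play_rows(series=[[[1,-4,-16],[-0.071,0,0]],[[1,-2,-16],[-0.071,0,0]],[[1,-1,-16],[-0.071,0,0]],[[1,-1,-16],[-0.071,0,0]],[[1,1,-16],[-0.071,0,0]],[[1,2,-16],[-0.071,0,0]],[[1,4,-15],[-0.071,0,0]],[[1,4,-15],[-0.071,0,0]],[[1,5,-15],[-0.071,0,0]],[[1,6,-14],[-0.071,0,0]]])

```text
clock: 8.45
tool_pos: [0.3726, 0.341, 0.2087]
ee_rot: [-0.758, 1.437, 0.757]
wrist_force: [0.1, -0.3, -0.7]
opening: 0.085
```

```bash
python3 -c "
from h import *
rep()
p,M,s=st()
plan(p,M,np.array([.3739,.3416,.148]),down(np.radians(-124.45)+np.pi),10)
cv2.imwrite('pics/scene6.png',arm.get_image('scene')[:,:,::-1])
crop('pics/scene6.png','pics/s6a.png',240,130,400,300,4)
"
```

```text
tcp [0.3726 0.341  0.2087] F [ 0.1 -0.3 -0.7] grader -0.1237 -0.1549 yawz 55.6 q [-0.97  0.45  0.19  2.   -0.13  0.7   0.27] open 0.08495188383537622 t 8.45
[[[6.0,0.0,0.0],[0.0,0.0,0.0]],[[6.0,0.0,0.0],[0.0,0.0,0.0]],[[6.0,0.0,0.0],[0.0,0.0,0.0]],[[6.0,0.0,1.0],[0.0,0.0,0.0]],[[6.0,0.0,0.0],[0.0,0.0,0.0]],[[6.0,0.0,0.0],[0.0,0.0,0.0]],[[6.0,-1.0,0.0],[0.0,-0.001,0.0]],[[7.0,0.0,0.0],[0.001,0.0,0.0]],[[6.0,0.0,0.0],[0.0,-0.001,0.0]],[[6.0,0.0,0.0],[0.001,0.0,0.0]]]
end [0.3739 0.3412 0.1477] roterr deg 0.03
```

View pics/s6a.png

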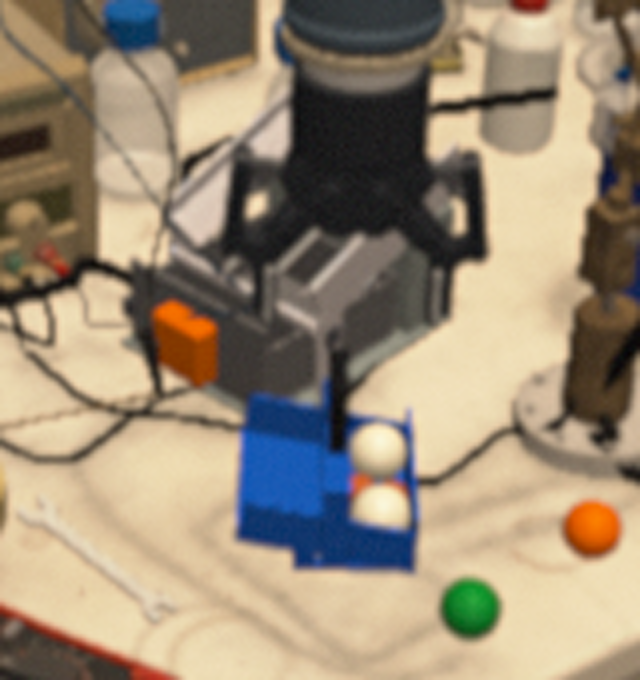

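play_rows(series=[[[6,0,0],[0,0,0]],[[7,0,0],[0,0,0]],[[7,0,0],[0,0,0]],[[7,0,1],[0,0,0]],[[7,0,0],[0,0,0]],[[7,0,0],[0,0,0]],[[7,0,0],[0,0,0]],[[6,0,0],[0,0,0]],[[5,0,0],[0,0,0]],[[0,0,0],[0,0,0]]])

```text
clock: 9.5
tool_pos: [0.3742, 0.3422, 0.1503]
ee_rot: [-0.755, 1.437, 0.755]
wrist_force: [-0.2, -0.5, -0.4]
opening: 0.0852
```

play_rows(series=[[[0,0,0],[0,0,0]],[[0,0,0],[0,0,0]],[[0,0,0],[0,0,0]],[[0,0,0],[0,0,0]],[[0,0,0],[0,0,0]],[[0,0,0],[0,0,0]],[[0,0,0],[0,0,0]],[[0,0,0],[0,0,0]],[[0,0,0],[0,0,0]],[[0,0,0],[0,0,0]]], gripper=200, grip_force=70)

```text
clock: 10.5
tool_pos: [0.3746, 0.3427, 0.151]
ee_rot: [-0.755, 1.435, 0.755]
wrist_force: [1.5, 1.1, 2.1]
opening: 0.0183
```

```bash
python3 -c "
from h import *
rep()
for n in('scene','top'): cv2.imwrite(f'pics/{n}7.png',arm.get_image(n)[:,:,::-1])
crop('pics/scene7.png','pics/s7a.png',240,130,400,300,4)
"
```

```text
tcp [0.3746 0.3427 0.151 ] F [1.5 1.1 2.1] grader -0.1249 -0.1526 yawz 55.5 q [-0.94  0.54  0.16  2.06 -0.16  0.55  0.3 ] open 0.01830359776449007 t 10.5
```

View pics/s7a.png

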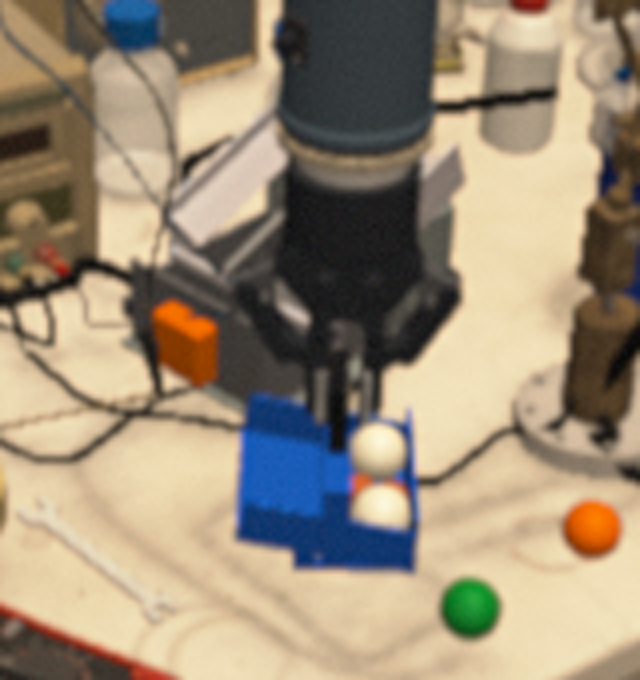

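play_rows(series=[[[2,0,0],[0,0,0]],[[0,0,0],[0,0,0]],[[0,0,0],[0,0,0]],[[0,0,0],[0,0,0]],[[0,0,0],[0,0,0]],[[0,0,0],[0,0,0]],[[0,0,0],[0,0,0]],[[0,0,0],[0,0,0]],[[0,0,0],[0,0,0]],[[0,0,0],[0,0,0]]], gripper=255, grip_force=80)

```text
clock: 11.6
tool_pos: [0.3748, 0.3429, 0.1495]
ee_rot: [-0.754, 1.434, 0.755]
wrist_force: [0.6, 2.2, 11.8]
opening: 0.0109
```

play_rows(series=[[[-1,0,0],[0,0,0]],[[-3,0,0],[0,0,0]],[[-5,0,0],[0,0,0]],[[-8,0,0],[0,0,0]],[[-10,0,0],[0,0,0]],[[-10,0,0],[0,0,0]],[[-10,0,0],[0,0,0]],[[-8,0,0],[0,0,0]],[[-5,0,0],[0,0,0]],[[-3,0,0],[0,0,0]]])

```text
clock: 12.6
tool_pos: [0.3745, 0.3425, 0.2125]
ee_rot: [-0.755, 1.435, 0.755]
wrist_force: [-0.1, -0.1, -4.6]
opening: 0.0116
```

```bash
python3 -c "
from h import *
rep()
for n in('scene','top'): cv2.imwrite(f'pics/{n}8.png',arm.get_image(n)[:,:,::-1])
crop('pics/scene8.png','pics/s8a.png',240,130,400,300,4)
"
```

```text
tcp [0.3745 0.3425 0.2125] F [-0.1 -0.1 -4.6] grader -0.1247 -0.1528 yawz 55.5 q [-0.97  0.45  0.19  2.   -0.13  0.71  0.27] open 0.011569189146130032 t 12.6
```

View pics/s8a.png

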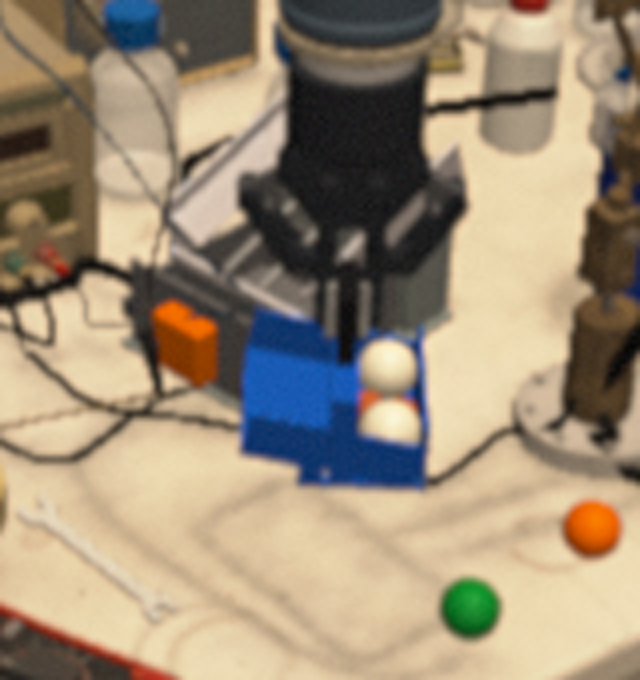

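```bash
cat >> h.py <<'E'
def plan2(way,dec=0,w=(6,12,18,22,24,24,22,18,12,6)):
    """way: function s in[0,1]->(p,M)"""
    cs=np.cumsum(w)/np.sum(w); p,M=way(0);rows=[]
    for c in cs:
        t,MM=way(c); sh=np.round(M.T@(t-p)*1000,dec)+0.; tr=np.round(R.from_matrix(M.T@MM).as_rotvec(),3)+0.
        rows.append([sh.tolist(),tr.tolist()]); p=p+M@sh/1000; M=M@R.from_rotvec(tr).as_matrix()
    print('['+','.join(str(r).replace(' ','') for r in rows)+']')
    print('end',p.round(4),'target',t.round(4),'maxstep',max(np.linalg.norm(r[0]) for r in rows).round(1),max(np.linalg.norm(r[1]) for r in rows).round(3))
def line(p0,M0,p1,M1):
    rv=R.from_matrix(M0.T@M1).as_rotvec()
    return lambda s:(p0+(np.array(p1)-p0)*s, M0@R.from_rotvec(rv*s).as_matrix())
def pour(th,lx=.074,lz=.1215,ly=0.):
    c,s=np.cos(th),np.sin(th);vx,vz=.058,.1215
    p=gw(lx+vx*c-vz*s,ly,lz+vx*s+vz*c)
    M=R.from_rotvec(-th*np.array([-np.sin(GA),np.cos(GA),0])).as_matrix()@down(GA+np.pi)
    return p,M
E
python3 -c "
from h import *
p,M,s=st()
A=np.array([.49,.35,.325])
plan2(line(p,M,A,M))
"
```

```text
[[[-4.0,-3.0,3.0],[0.0,0.0,0.0]],[[-8.0,-7.0,5.0],[0.0,0.0,0.0]],[[-13.0,-10.0,8.0],[0.0,0.0,0.0]],[[-15.0,-12.0,9.0],[0.0,0.0,0.0]],[[-16.0,-13.0,11.0],[0.0,0.0,0.0]],[[-17.0,-14.0,10.0],[0.0,0.0,0.0]],[[-15.0,-12.0,10.0],[0.0,0.0,0.0]],[[-12.0,-10.0,8.0],[0.0,0.0,0.0]],[[-9.0,-7.0,5.0],[0.0,0.0,0.0]],[[-4.0,-3.0,3.0],[0.0,0.0,0.0]]]
end [0.4902 0.3501 0.3252] target [0.49  0.35  0.325] maxstep 24.2 0.0
```

play_rows(series=[[[-5,-3,3],[0,0,0]],[[-9,-7,5],[0,0,0]],[[-13,-10,8],[0,0,0]],[[-15,-12,9],[0,0,0]],[[-16,-13,11],[0,0,0]],[[-16,-13,10],[0,0,0]],[[-15,-12,10],[0,0,0]],[[-12,-10,8],[0,0,0]],[[-8,-7,5],[0,0,0]],[[-4,-3,3],[0,0,0]]])

```text
clock: 13.7
tool_pos: [0.4905, 0.3503, 0.3253]
ee_rot: [-0.754, 1.435, 0.754]
wrist_force: [-0.1, 0.4, -4.7]
opening: 0.0111
```

```bash
python3 -c "
from h import *
rep()
p,M,s=st()
t,MM=pour(np.radians(0)); t[2]=.325
print(t)
plan2(line(p,M,t,MM))
cv2.imwrite('pics/scene9.png',arm.get_image('scene')[:,:,::-1])
"
```

```text
tcp [0.4905 0.3503 0.3253] F [-0.1  0.4 -4.7] grader -0.1036 -0.0384 yawz 55.4 q [-0.84  0.46  0.22  1.61 -0.11  1.08  0.38] open 0.01109746357183805 t 13.7
[0.58590569 0.13149039 0.325     ]
[[[0.0,-7.0,-5.0],[-0.031,0.0,0.0]],[[0.0,-15.0,-9.0],[-0.063,0.0,0.0]],[[0.0,-21.0,-16.0],[-0.093,0.0,0.0]],[[0.0,-23.0,-22.0],[-0.115,0.0,0.0]],[[0.0,-23.0,-26.0],[-0.125,0.0,0.0]],[[0.0,-20.0,-29.0],[-0.125,0.0,0.0]],[[0.0,-14.0,-29.0],[-0.114,0.0,0.001]],[[0.0,-9.0,-25.0],[-0.094,0.0,0.0]],[[0.0,-4.0,-16.0],[-0.062,0.0,0.0]],[[0.0,-2.0,-9.0],[-0.031,0.0,0.0]]]
end [0.586  0.1315 0.3254] target [0.5859 0.1315 0.325 ] maxstep 35.2 0.125
```

View pics/scene9.png

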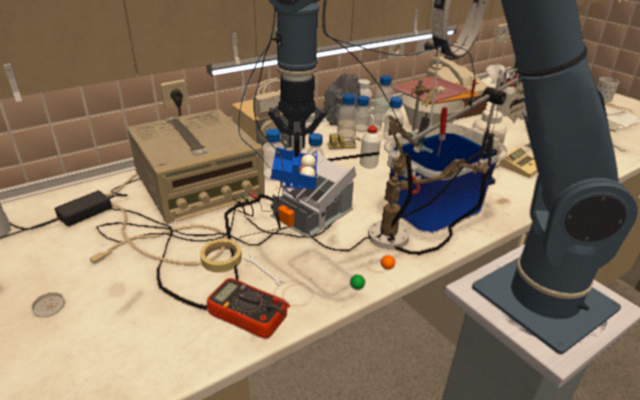

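```bash
python3 -c "
from h import *
p,M,s=st()
t,MM=pour(0); t[2]=.325
plan2(line(p,M,t,MM),w=(2,5,8,11,13,14,15,15,15,15,15,15,15,15,14,13,11,8,5,2))
"
```

```text
[[[0.0,-2.0,-1.0],[-0.008,0.0,0.0]],[[0.0,-4.0,-3.0],[-0.018,0.0,0.0]],[[0.0,-7.0,-5.0],[-0.031,0.0,0.0]],[[0.0,-10.0,-6.0],[-0.041,0.0,0.0]],[[0.0,-11.0,-9.0],[-0.049,0.0,0.0]],[[0.0,-11.0,-9.0],[-0.053,0.0,0.0]],[[0.0,-12.0,-11.0],[-0.057,0.0,0.0]],[[0.0,-10.0,-12.0],[-0.056,0.0,0.0]],[[0.0,-11.0,-12.0],[-0.057,0.0,0.0]],[[0.0,-9.0,-12.0],[-0.057,0.0,0.001]],[[0.0,-9.0,-14.0],[-0.056,0.0,0.0]],[[0.0,-8.0,-13.0],[-0.057,0.0,0.0]],[[0.0,-7.0,-14.0],[-0.057,0.0,0.0]],[[0.0,-7.0,-15.0],[-0.056,0.0,0.0]],[[0.0,-5.0,-14.0],[-0.053,0.0,0.0]],[[0.0,-4.0,-13.0],[-0.049,0.0,0.0]],[[0.0,-3.0,-11.0],[-0.042,0.0,0.0]],[[0.0,-2.0,-8.0],[-0.03,0.0,0.0]],[[1.0,-1.0,-6.0],[-0.019,0.0,0.0]],[[0.0,0.0,-2.0],[-0.007,0.0,0.0]]]
end [0.5859 0.1311 0.3245] target [0.5859 0.1315 0.325 ] maxstep 16.6 0.057
```

play_rows(series=[[[0,-2,-1],[-0.008,0,0]],[[0,-4,-3],[-0.018,0,0]],[[0,-7,-5],[-0.031,0,0]],[[0,-10,-6],[-0.041,0,0]],[[0,-11,-9],[-0.049,0,0]],[[0,-11,-9],[-0.053,0,0]],[[0,-12,-11],[-0.057,0,0]],[[0,-10,-12],[-0.056,0,0]],[[0,-11,-12],[-0.057,0,0]],[[0,-9,-12],[-0.057,0,0]]])

```text
clock: 14.75
tool_pos: [0.5368, 0.2405, 0.3245]
ee_rot: [-1.081, 1.287, 1.081]
wrist_force: [0.9, 0.9, -4.6]
opening: 0.0113
```

play_rows(series=[[[0,-9,-14],[-0.056,0,0]],[[0,-8,-13],[-0.057,0,0]],[[0,-7,-14],[-0.057,0,0]],[[0,-7,-15],[-0.056,0,0]],[[0,-5,-14],[-0.053,0,0]],[[0,-4,-13],[-0.049,0,0]],[[0,-3,-11],[-0.042,0,0]],[[0,-2,-8],[-0.03,0,0]],[[0,-1,-6],[-0.019,0,0]],[[0,0,-2],[-0.007,0,0]]])

```text
clock: 15.75
tool_pos: [0.5846, 0.1303, 0.3246]
ee_rot: [-1.391, 1.081, 1.391]
wrist_force: [-0.2, -0.3, -3.9]
opening: 0.0112
```

```bash
python3 -c "
from h import *
rep()
p,M,s=st()
for n in('scene','top'): cv2.imwrite(f'pics/{n}10.png',arm.get_image(n)[:,:,::-1])
crop('pics/scene10.png','pics/s10a.png',240,80,440,230,4)
t,MM=pour(np.radians(9),lz=.137)
plan2(line(p,M,t,MM))
"
```

```text
tcp [0.5846 0.1303 0.3246] F [-0.2 -0.3 -3.9] grader 0.1328 -0.0015 yawz 104.3 q [-0.33  0.44  0.04  1.62 -0.02  1.08  1.54] open 0.01120582526264677 t 15.75
[[[2.0,0.0,1.0],[0.0,0.006,0.0]],[[4.0,0.0,1.0],[0.0,0.011,0.0]],[[7.0,0.0,3.0],[0.0,0.017,0.0]],[[8.0,-1.0,3.0],[0.0,0.021,0.0]],[[8.0,0.0,3.0],[0.0,0.023,0.0]],[[8.0,0.0,4.0],[0.0,0.023,0.0]],[[8.0,0.0,3.0],[0.001,0.021,-0.001]],[[6.0,0.0,3.0],[0.0,0.018,0.0]],[[4.0,-1.0,2.0],[0.0,0.011,0.0]],[[2.0,0.0,1.0],[0.0,0.006,0.0]]]
end [0.5816 0.1502 0.266 ] target [0.581  0.1506 0.2661] maxstep 8.9 0.023
```

View pics/s10a.png

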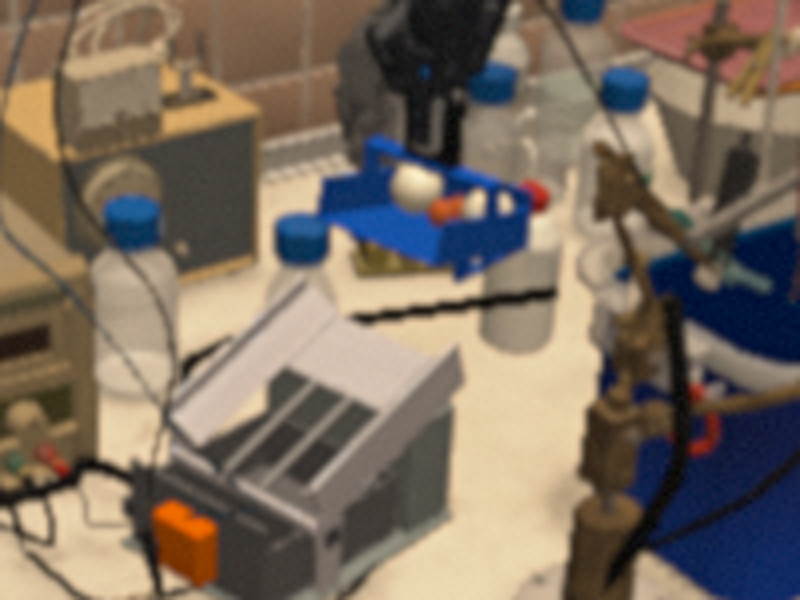

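View pics/top10.png

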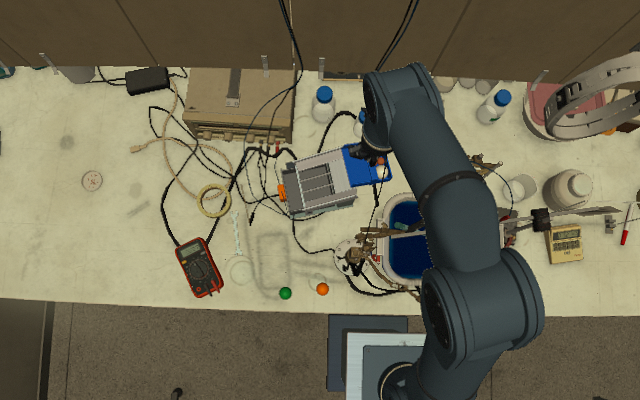

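```bash
python3 -c "
from h import *
for u,v in((366,115),(325,95)):
  b=back('top',u,v,.13);print(b); d=b[:2]-[GX,GY];a=GA;print(np.cos(a)*d[0]+np.sin(a)*d[1],-np.sin(a)*d[0]+np.cos(a)*d[1])
b=back('top',432,133,.17);print(b)
"
```

```text
[0.74115081 0.12761679 0.13      ]
0.17410109266815801 0.14947758756212515
[0.79574084 0.24275961 0.13      ]
0.07601073298666608 0.23081775050545106
[ 0.68223275 -0.04600494  0.17      ]
```

play_rows(series=[[[2,0,1],[0,0.006,0]],[[4,0,1],[0,0.011,0]],[[7,0,3],[0,0.017,0]],[[8,-1,3],[0,0.021,0]],[[8,0,3],[0,0.023,0]],[[8,0,4],[0,0.023,0]],[[8,0,3],[0,0.021,0]],[[6,0,3],[0,0.018,0]],[[4,-1,2],[0,0.011,0]],[[2,0,1],[0,0.006,0]]])

```text
clock: 16.85
tool_pos: [0.5817, 0.1517, 0.2658]
ee_rot: [-1.521, 1.181, 1.299]
wrist_force: [0.7, 0.4, -5.3]
opening: 0.0113
```

```bash
python3 -c "
from h import *
rep()
p,M,s=st()
for n in('scene','top'): cv2.imwrite(f'pics/{n}11.png',arm.get_image(n)[:,:,::-1])
crop('pics/scene11.png','pics/s11a.png',260,110,380,210,6)
crop('pics/top11.png','pics/t11a.png',280,120,400,220,6)
# tilt actual, lip location
up=-M[:,0];hx=-M[:,2];lip=p-.1215*up-.058*hx;d=lip[:2]-[GX,GY];a=GA
print('tilt',np.degrees(np.arcsin(hx[2])),'lip grader',np.cos(a)*d[0]+np.sin(a)*d[1],-np.sin(a)*d[0]+np.cos(a)*d[1],lip[2])
for y in(-.053,.053):
  q=lip+y*np.cross(up,hx); print(((proj('scene',q)[0]-[260,110])*6).round(),((proj('top',q)[0]-[280,120])*6).round())
"
```

```text
tcp [0.5817 0.1517 0.2658] F [ 0.7  0.4 -5.3] grader 0.1114 0.0009 yawz 104.4 q [-0.48  0.51  0.11  1.7   0.13  0.97  1.36] open 0.01134326780118416 t 16.85
tilt 9.034915337867044 lip grader 0.07322248770332612 0.0008231900640406666 0.13671295566787536
[513. 346.] [405. 429.]
[336. 269.] [351. 204.]
```

View pics/s11a.png

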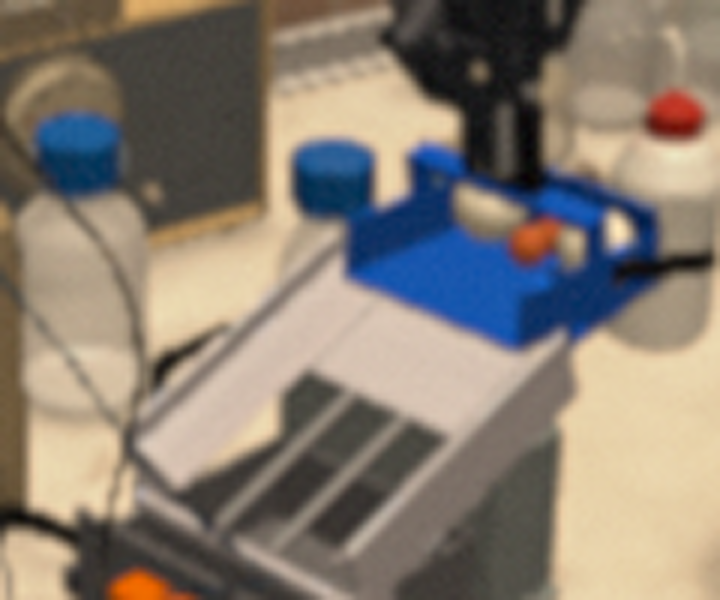

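View pics/t11a.png

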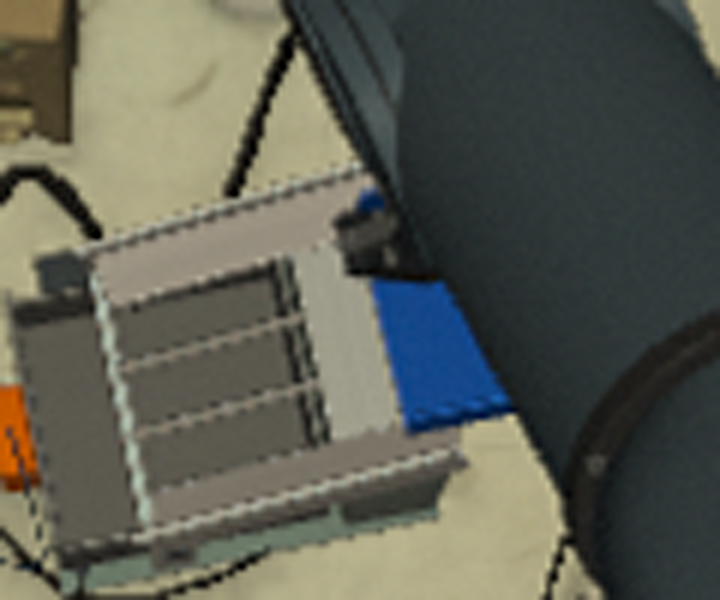

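```bash
python3 -c "
from h import *
p0,M0,s=st()
a=np.radians
W=(1,)*10
def seg(t0,t1,z0,z1): return lambda s: pour(a(t0+(t1-t0)*s),lx=.074,lz=z0+(z1-z0)*s)
p,M=pour(a(9.03),lx=.0735,lz=.1367);print(p-p0)
plan2(seg(9,20,.1367,.130),w=W)
plan2(seg(20,30,.130,.130),w=W)
plan2(seg(30,39,.130,.130),w=W)
"
```

```text
[-0.00082387 -0.00023824 -0.00031631]
[[[0.0,0.0,2.0],[0.0,0.019,0.0]],[[-1.0,0.0,3.0],[0.0,0.019,0.0]],[[0.0,0.0,2.0],[0.0,0.02,0.0]],[[-1.0,0.0,3.0],[0.0,0.019,0.0]],[[0.0,0.0,2.0],[0.0,0.019,0.0]],[[-1.0,0.0,3.0],[0.0,0.019,0.0]],[[0.0,0.0,2.0],[0.0,0.019,0.0]],[[-1.0,0.0,3.0],[0.0,0.02,0.0]],[[0.0,0.0,2.0],[0.0,0.019,0.0]],[[0.0,0.0,3.0],[0.0,0.019,0.0]]]
end [0.5748 0.175  0.2636] target [0.5748 0.1751 0.264 ] maxstep 3.2 0.02
[[[-1.0,0.0,2.0],[0.0,0.017,0.0]],[[-1.0,0.0,2.0],[0.0,0.018,0.0]],[[-1.0,0.0,2.0],[0.0,0.017,0.0]],[[-1.0,0.0,3.0],[0.0,0.018,0.0]],[[-1.0,0.0,2.0],[0.0,0.017,0.0]],[[-1.0,0.0,2.0],[0.0,0.018,0.0]],[[-1.0,0.0,2.0],[0.0,0.017,0.0]],[[-1.0,0.0,2.0],[0.0,0.018,0.0]],[[-1.0,0.0,2.0],[0.0,0.017,0.0]],[[-1.0,0.0,2.0],[0.0,0.018,0.0]]]
end [0.569  0.1977 0.2644] target [0.569  0.1979 0.2642] maxstep 3.2 0.018
[[[-1.0,0.0,2.0],[0.0,0.016,0.0]],[[-1.0,0.0,2.0],[0.0,0.015,0.0]],[[-1.0,0.0,2.0],[0.0,0.016,0.0]],[[-1.0,0.0,2.0],[0.0,0.016,0.0]],[[0.0,0.0,2.0],[0.0,0.016,0.0]],[[-1.0,0.0,2.0],[0.0,0.015,0.0]],[[-1.0,0.0,1.0],[0.0,0.016,0.0]],[[-1.0,0.0,2.0],[0.0,0.016,0.0]],[[-1.0,0.0,2.0],[0.0,0.015,0.0]],[[-1.0,0.0,2.0],[0.0,0.016,0.0]]]
end [0.5638 0.218  0.2611] target [0.5638 0.2181 0.2609] maxstep 2.2 0.016
```

play_rows(series=[[[0,0,2],[0,0.019,0]],[[-1,0,3],[0,0.019,0]],[[0,0,2],[0,0.02,0]],[[-1,0,3],[0,0.019,0]],[[0,0,2],[0,0.019,0]],[[-1,0,3],[0,0.019,0]],[[0,0,2],[0,0.019,0]],[[-1,0,3],[0,0.02,0]],[[0,0,2],[0,0.019,0]],[[0,0,3],[0,0.019,0]]])

```text
clock: 17.95
tool_pos: [0.5755, 0.1757, 0.2642]
ee_rot: [-1.676, 1.301, 1.171]
wrist_force: [-0.6, -0.0, -4.2]
opening: 0.0109
```

```bash
cat >> h.py <<'E'
def lipr():
    p,M,s=st();up=-M[:,0];hx=-M[:,2];lip=p-.1215*up-.058*hx;d=lip[:2]-[GX,GY];a=GA
    print('tilt',np.degrees(np.arcsin(hx[2])).round(1),'lip grader',(np.cos(a)*d[0]+np.sin(a)*d[1]).round(4),(-np.sin(a)*d[0]+np.cos(a)*d[1]).round(4),lip[2].round(4))
E
python3 -c "
from h import *
rep();lipr()
cv2.imwrite('pics/scene12.png',arm.get_image('scene')[:,:,::-1])
crop('pics/scene12.png','pics/s12a.png',260,110,380,210,6)
"
```

```text
tcp [0.5755 0.1757 0.2642] F [-0.6 -0.  -4.2] grader 0.0866 0.0009 yawz 104.3 q [-0.66  0.55  0.19  1.69  0.28  1.02  1.17] open 0.010918007368200986 t 17.95
tilt 20.1 lip grader 0.0739 0.0009 0.1302
```

View pics/s12a.png

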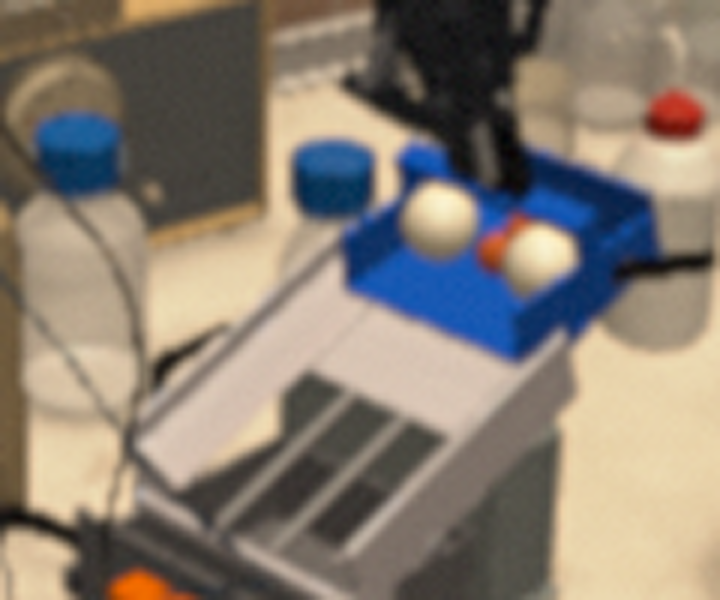

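Balls are rolling towards the lip; tilt on.

play_rows(series=[[[-1,0,2],[0,0.017,0]],[[-1,0,2],[0,0.018,0]],[[-1,0,2],[0,0.017,0]],[[-1,0,3],[0,0.018,0]],[[-1,0,2],[0,0.017,0]],[[-1,0,2],[0,0.018,0]],[[-1,0,2],[0,0.017,0]],[[-1,0,2],[0,0.018,0]],[[-1,0,2],[0,0.017,0]],[[-1,0,2],[0,0.018,0]]])

```text
clock: 19.0
tool_pos: [0.5697, 0.1983, 0.2646]
ee_rot: [-1.811, 1.406, 1.043]
wrist_force: [-0.4, -1.4, -2.7]
opening: 0.0111
```

```bash
python3 -c "
from h import *
rep();lipr()
for n in('scene','top'): cv2.imwrite(f'pics/{n}13.png',arm.get_image(n)[:,:,::-1])
crop('pics/scene13.png','pics/s13a.png',250,110,380,240,5)
crop('pics/top13.png','pics/t13a.png',250,120,370,220,6)
"
```

```text
tcp [0.5697 0.1983 0.2646] F [-0.4 -1.4 -2.7] grader 0.0633 0.0008 yawz 104.3 q [-0.8   0.6   0.26  1.66  0.4   1.1   1.03] open 0.011074489337966698 t 19.0
tilt 30.1 lip grader 0.0741 0.0008 0.1304
```

View pics/s13a.png

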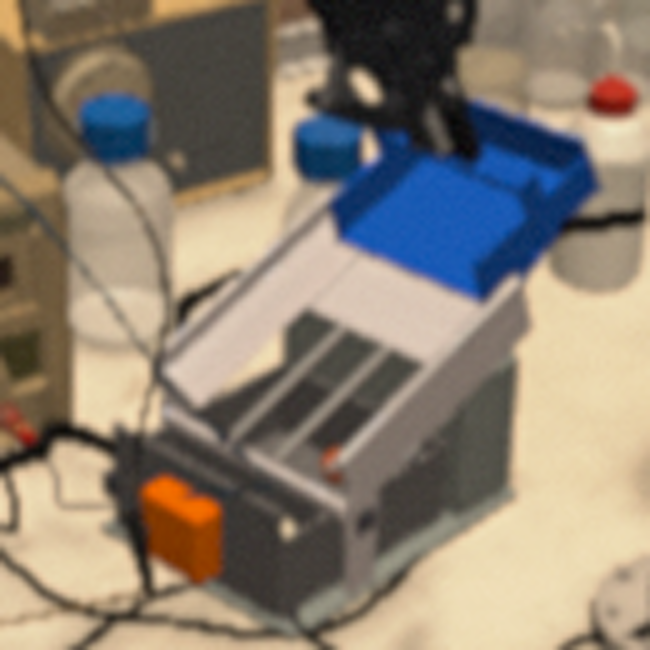

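View pics/t13a.png

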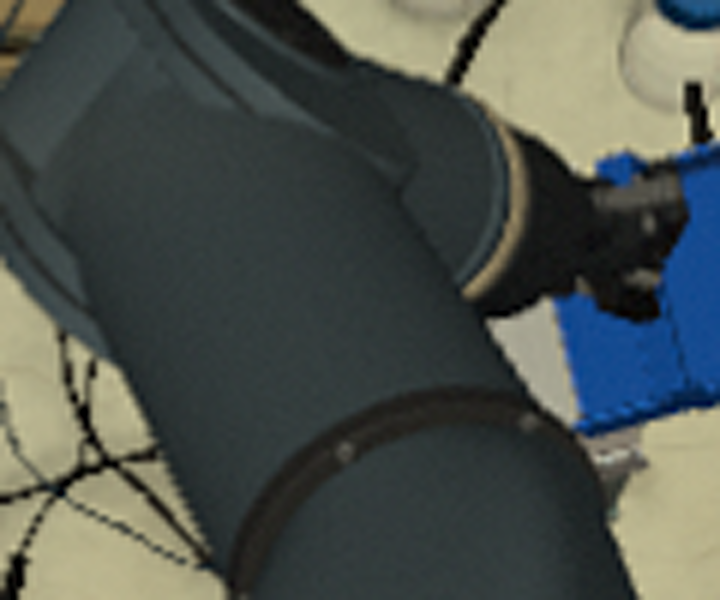

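```bash
python3 -c "
from h import *
a=np.radians
plan2(lambda s: pour(a(30.1*(1-s)),lx=.074+.02*s,lz=.1304+.075*s,ly=.0008),w=(1,2,3,3,3,3,3,3,2,1))
"
```

```text
[[[-1.0,0.0,-5.0],[0.0,-0.022,0.0]],[[-2.0,0.0,-10.0],[0.0,-0.044,0.0]],[[-3.0,0.0,-14.0],[0.0,-0.065,0.0]],[[-4.0,0.0,-14.0],[0.0,-0.066,0.0]],[[-4.0,0.0,-13.0],[0.0,-0.066,0.0]],[[-4.0,0.0,-13.0],[0.0,-0.065,0.0]],[[-5.0,0.0,-12.0],[0.0,-0.066,0.0]],[[-5.0,0.0,-11.0],[0.0,-0.066,0.0]],[[-3.0,0.0,-8.0],[0.0,-0.043,0.0]],[[-2.0,0.0,-3.0],[0.0,-0.022,0.0]]]
end [0.5916 0.1125 0.327 ] target [0.5916 0.1123 0.3269] maxstep 14.6 0.066
```

play_rows(series=[[[-1,0,-5],[0,-0.022,0]],[[-2,0,-10],[0,-0.044,0]],[[-3,0,-14],[0,-0.065,0]],[[-4,0,-14],[0,-0.066,0]],[[-4,0,-13],[0,-0.066,0]],[[-4,0,-13],[0,-0.065,0]],[[-5,0,-12],[0,-0.066,0]],[[-5,0,-11],[0,-0.066,0]],[[-3,0,-8],[0,-0.043,0]],[[-2,0,-3],[0,-0.022,0]]])

```text
clock: 20.1
tool_pos: [0.5922, 0.1088, 0.328]
ee_rot: [-1.387, 1.08, 1.388]
wrist_force: [-0.5, 0.3, -2.3]
opening: 0.0108
```

```bash
python3 -c "
from h import *
rep();lipr()
for n in('scene','top'): cv2.imwrite(f'pics/{n}14.png',arm.get_image(n)[:,:,::-1])
crop('pics/scene14.png','pics/s14a.png',250,110,380,240,5)
crop('pics/top14.png','pics/t14a.png',250,120,370,220,6)
"
```

```text
tcp [0.5922 0.1088 0.328 ] F [-0.5  0.3 -2.3] grader 0.1555 0.0005 yawz 104.1 q [-0.3   0.45  0.07  1.61 -0.03  1.09  1.59] open 0.010761928950530754 t 20.1
tilt -0.1 lip grader 0.0973 0.0009 0.2066
```

View pics/s14a.png

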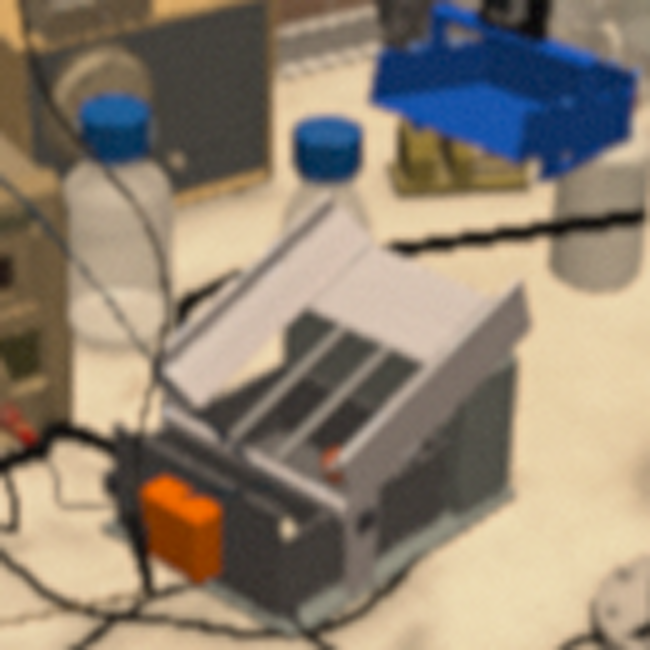

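View pics/t14a.png

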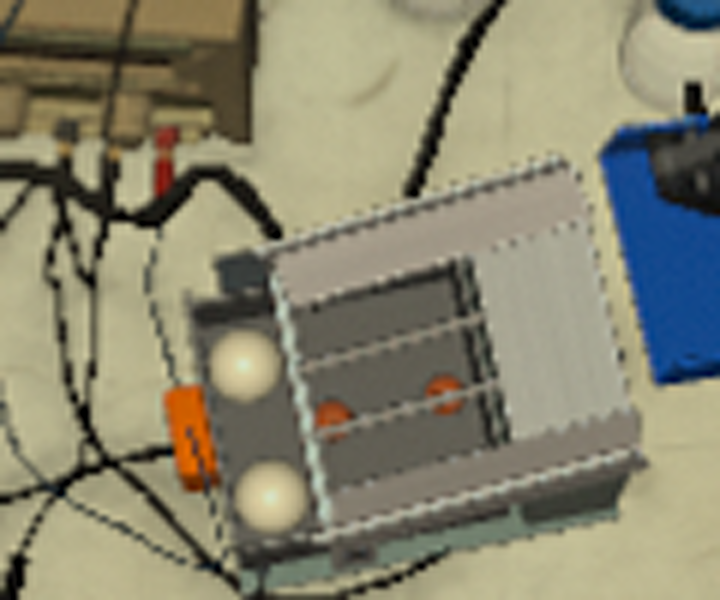

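```bash
python3 -c "
from h import *
p,M,s=st()
A=np.array([.50,.345,.328]);MA=down(np.radians(55.5))
plan2(line(p,M,A,MA))
plan2(line(A,MA,np.array([.372,.346,.21]),MA))
"
```

```text
[[[0.0,1.0,9.0],[0.031,0.0,0.0]],[[0.0,3.0,18.0],[0.062,0.0,0.0]],[[0.0,6.0,27.0],[0.093,0.0,0.0]],[[0.0,11.0,33.0],[0.114,0.0,0.0]],[[0.0,15.0,33.0],[0.125,0.001,0.0]],[[0.0,19.0,32.0],[0.124,0.0,0.0]],[[0.0,21.0,26.0],[0.114,0.0,0.0]],[[0.0,20.0,20.0],[0.093,0.0,0.001]],[[0.0,14.0,11.0],[0.062,0.0,0.0]],[[0.0,8.0,6.0],[0.031,0.0,0.0]]]
end [0.4998 0.3454 0.3275] target [0.5   0.345 0.328] maxstep 37.2 0.125
[[[4.0,4.0,-3.0],[0.0,0.0,0.0]],[[9.0,8.0,-5.0],[0.0,0.0,0.0]],[[13.0,11.0,-8.0],[0.0,0.0,0.0]],[[16.0,15.0,-9.0],[0.0,0.0,0.0]],[[17.0,15.0,-11.0],[0.0,0.0,0.0]],[[17.0,16.0,-10.0],[0.0,0.0,0.0]],[[16.0,14.0,-10.0],[0.0,0.0,0.0]],[[13.0,11.0,-8.0],[0.0,0.0,0.0]],[[9.0,8.0,-5.0],[0.0,0.0,0.0]],[[4.0,4.0,-3.0],[0.0,0.0,0.0]]]
end [0.3719 0.3457 0.21  ] target [0.372 0.346 0.21 ] maxstep 25.4 0.0
```

play_rows(series=[[[0,1,9],[0.031,0,0]],[[0,3,18],[0.062,0,0]],[[0,6,27],[0.093,0,0]],[[0,11,33],[0.114,0,0]],[[0,15,33],[0.125,0,0]],[[0,19,32],[0.124,0,0]],[[0,21,26],[0.114,0,0]],[[0,20,20],[0.093,0,0]],[[0,14,11],[0.062,0,0]],[[0,8,6],[0.031,0,0]]])

```text
clock: 21.2
tool_pos: [0.4965, 0.3505, 0.3265]
ee_rot: [-0.759, 1.435, 0.761]
wrist_force: [0.4, -0.5, -2.3]
opening: 0.011
```

play_rows(series=[[[4,4,-3],[0,0,0]],[[9,8,-5],[0,0,0]],[[13,11,-8],[0,0,0]],[[16,15,-9],[0,0,0]],[[17,15,-11],[0,0,0]],[[17,16,-10],[0,0,0]],[[16,14,-10],[0,0,0]],[[13,11,-8],[0,0,0]],[[9,8,-5],[0,0,0]],[[4,4,-3],[0,0,0]]])

```text
clock: 22.2
tool_pos: [0.3692, 0.3469, 0.2083]
ee_rot: [-0.759, 1.436, 0.76]
wrist_force: [-0.3, 0.3, -2.1]
opening: 0.011
```

```bash
python3 -c "
from h import *
rep();lipr()
p,M,s=st()
for n in('scene','top'): cv2.imwrite(f'pics/{n}15.png',arm.get_image(n)[:,:,::-1])
crop('pics/scene15.png','pics/s15a.png',240,130,400,280,4)
plan2(line(p,M,np.array([.372,.346,.1505]),down(np.radians(55.5))),w=(2,5,5,5,5,4,4,3,2,1))
"
```

```text
tcp [0.3692 0.3469 0.2083] F [-0.3  0.3 -2.1] grader -0.1303 -0.1568 yawz 55.8 q [-0.99  0.46  0.21  2.   -0.14  0.7   0.28] open 0.010991796970576525 t 22.2
tilt 0.1 lip grader -0.1687 -0.1135 0.0867
[[[3.0,0.0,0.0],[0.0,0.0,0.0]],[[8.0,-1.0,0.0],[0.001,0.0,0.0]],[[8.0,0.0,0.0],[0.001,0.0,0.0]],[[8.0,0.0,0.0],[0.001,-0.001,0.0]],[[8.0,-1.0,1.0],[0.0,0.0,-0.001]],[[7.0,0.0,0.0],[0.001,0.0,0.0]],[[6.0,0.0,0.0],[0.0,0.0,0.0]],[[5.0,-1.0,0.0],[0.001,0.0,0.0]],[[3.0,0.0,0.0],[0.0,0.0,0.0]],[[2.0,0.0,0.0],[0.0,0.0,0.0]]]
end [0.3722 0.346  0.1503] target [0.372  0.346  0.1505] maxstep 8.1 0.001
```

View pics/s15a.png

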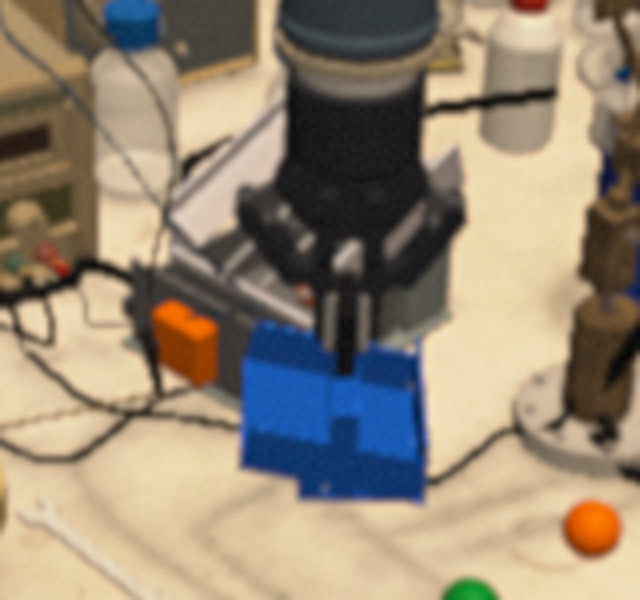

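play_rows(series=[[[3,0,0],[0,0,0]],[[8,0,0],[0,0,0]],[[8,0,0],[0,0,0]],[[8,0,0],[0,0,0]],[[8,0,0],[0,0,0]],[[7,0,0],[0,0,0]],[[6,0,0],[0,0,0]],[[4,0,0],[0,0,0]],[[3,0,0],[0,0,0]],[[2,0,0],[0,0,0]]])

```text
clock: 23.3
tool_pos: [0.3706, 0.3477, 0.1519]
ee_rot: [-0.757, 1.434, 0.759]
wrist_force: [0.4, -0.1, -1.7]
opening: 0.011
```

```bash
python3 -c "
from h import *
rep()"
```

```text
tcp [0.3706 0.3477 0.1519] F [ 0.4 -0.1 -1.7] grader -0.1306 -0.1552 yawz 55.7 q [-0.97  0.54  0.18  2.05 -0.17  0.56  0.31] open 0.011002807913777146 t 23.3
```

Not yet touching; go down in 1 mm rows.

play_rows(series=[[[1,0,0],[0,0,0]],[[0,0,0],[0,0,0]],[[1,0,0],[0,0,0]],[[0,0,0],[0,0,0]],[[0,0,0],[0,0,0]],[[0,0,0],[0,0,0]],[[0,0,0],[0,0,0]],[[0,0,0],[0,0,0]],[[0,0,0],[0,0,0]],[[0,0,0],[0,0,0]]])

```text
clock: 24.3
tool_pos: [0.3706, 0.3477, 0.1501]
ee_rot: [-0.757, 1.434, 0.759]
wrist_force: [0.7, 0.3, -3.0]
opening: 0.0111
```

```bash
python3 -c "
from h import *
rep()"
```

```text
tcp [0.3706 0.3477 0.1501] F [ 0.7  0.3 -3. ] grader -0.1306 -0.1552 yawz 55.7 q [-0.96  0.55  0.18  2.06 -0.17  0.55  0.31] open 0.011110426266520004 t 24.3
```

play_rows(series=[[[1,0,0],[0,0,0]],[[0,0,0],[0,0,0]],[[0,0,0],[0,0,0]],[[0,0,0],[0,0,0]],[[1,0,0],[0,0,0]],[[0,0,0],[0,0,0]],[[0,0,0],[0,0,0]],[[0,0,0],[0,0,0]],[[0,0,0],[0,0,0]],[[0,0,0],[0,0,0]]])

```text
clock: 25.3
tool_pos: [0.3711, 0.3484, 0.1492]
ee_rot: [-0.756, 1.432, 0.76]
wrist_force: [-0.1, 0.9, 13.1]
opening: 0.0115
```

```bash
python3 -c "
from h import *
rep()"
```

```text
tcp [0.3711 0.3484 0.1492] F [-0.1  0.9 13.1] grader -0.1313 -0.1546 yawz 55.7 q [-0.96  0.55  0.17  2.06 -0.18  0.55  0.31] open 0.011532379722038263 t 25.3
```

play_rows(series=[[[-1,0,0],[0,0,0]],[[0,0,0],[0,0,0]],[[0,0,0],[0,0,0]],[[0,0,0],[0,0,0]],[[0,0,0],[0,0,0]],[[0,0,0],[0,0,0]],[[0,0,0],[0,0,0]],[[0,0,0],[0,0,0]],[[0,0,0],[0,0,0]],[[0,0,0],[0,0,0]]], gripper=0)

```text
clock: 26.3
tool_pos: [0.3706, 0.3476, 0.1491]
ee_rot: [-0.757, 1.434, 0.759]
wrist_force: [0.8, -1.0, 0.7]
opening: 0.0853
```

play_rows(series=[[[-5,0,0],[0,0,0]],[[-12,0,0],[0,0,0]],[[-20,0,0],[0,0,0]],[[-20,0,0],[0,0,0]],[[-20,0,0],[0,0,0]],[[-20,0,0],[0,0,0]],[[-20,0,0],[0,0,0]],[[-15,15,0],[0,0,0]],[[-10,20,0],[0,0,0]],[[-5,20,0],[0,0,0]]])

```text
clock: 27.3
tool_pos: [0.325, 0.3788, 0.2983]
ee_rot: [-0.755, 1.432, 0.759]
wrist_force: [-0.1, 0.5, -0.4]
opening: 0.0855
```

play_rows(series=[[[0,25,0],[0,0,0]],[[0,25,0],[0,0,0]],[[0,25,0],[0,0,0]],[[0,25,0],[0,0,0]],[[0,25,0],[0,0,0]],[[0,25,0],[0,0,0]],[[0,20,0],[0,0,0]],[[0,10,0],[0,0,0]],[[0,0,0],[0,0,0]],[[0,0,0],[0,0,0]]])

```text
clock: 28.3
tool_pos: [0.1774, 0.4794, 0.2966]
ee_rot: [-0.757, 1.434, 0.758]
wrist_force: [0.3, 0.4, 0.9]
opening: 0.0858
```

```bash
python3 -c "
from h import *
rep()
for n in('scene','top'): cv2.imwrite(f'pics/{n}16.png',arm.get_image(n)[:,:,::-1])
crop('pics/top16.png','pics/t16a.png',180,70,380,310,3)
"
```

```text
tcp [0.1774 0.4794 0.2966] F [0.3 0.4 0.9] grader -0.306 -0.3099 yawz 55.7 q [-1.44  0.35  0.19  1.88 -0.08  0.92 -0.25] open 0.08577297095769139 t 28.3
```

View pics/scene16.png

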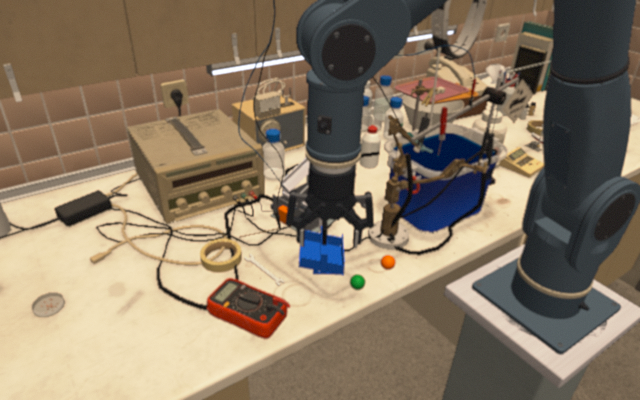

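View pics/t16a.png

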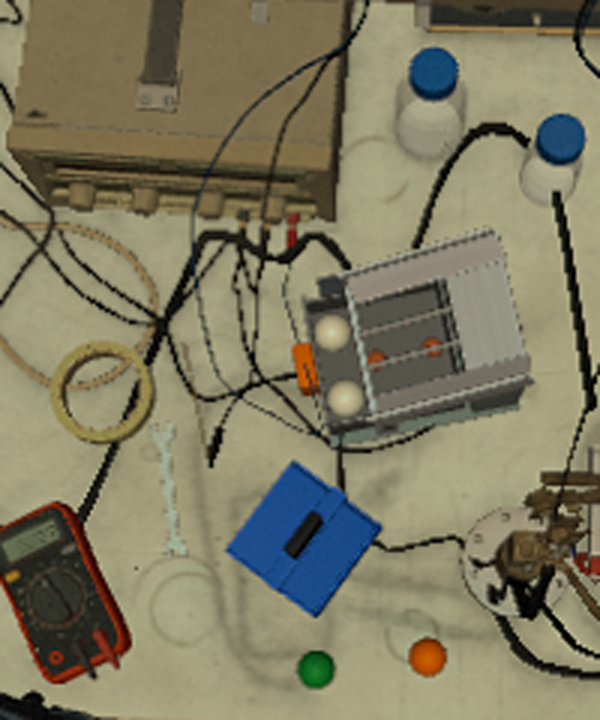

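```bash
python3 -c "
from cell import arm
print(arm.hand_in())"
```

```text
the job is handed in; nothing more can be done
None
```

The job is done and handed in at about 28 s of the 70 s allowed.

- **Drawer:** I pushed it home about 29 mm with the closed fingers until it stopped against about 25 N, well past the 5 N detent. I saw no direct sign of the snap; I judged it home from that force and its position. The orange block sat at the same pixel position after the pour and in the last picture.
- **Balls:** I carried the tray level to the grader's high end and tipped it to 30 degrees. That was less than the suggested 35 to 40, but the tray was already empty. The last top picture shows both white balls in the front bay and both brown balls in the rear bay under the bars.
- **Tray:** I set it upright and empty back at about its starting place and let go, and the arm is clear of it.
- **Other things:** The tape, spanner, multimeter, rear bottle and the green and orange look-alike balls look unmoved. The wash bottle also looks in place, though I only saw it in the wider scene view.

No check failed. The largest contact forces I read were about 25 N at the drawer stop, and 12 to 13 N when gripping the tray and setting it down.

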